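# Raise two display risers and set the fallen sample bottles on them

## Robot

A 6-joint arm with a two-finger parallel gripper is mounted at the origin on the work surface. World frame = base frame: x ahead of the robot, y to its left, z up, the work surface at z = 0. Lengths are in mm, angles in rad, forces in N, time in s.
With the tool pointing down it reaches from about 400 to 925 mm from the base axis. Payload 12.5 kg.
Tool frame: the origin (TCP) lies between the finger pads; the fingertips stand 19 mm ahead of it and the grasp point (between the pads) is the TCP (env.tips_ahead is the distance from the TCP to the fingertips, in mm); z points along the fingers, y is the line along which they close (so a half turn about z gives the same grasp; the last joint's range is limited). The gripper opens to 95 mm and grips with 3 to 60 N. Pads are 20 mm wide; open, the fingers measure 119 mm over their backs; the gripper's body (75 mm by 180 mm) begins 59 mm behind the grasp point.
Start: joints at [-1.234, 0.491, 1.559, -0, 1.092, -0.106], TCP at [267.818, -564.728, 233.661] pointing down, gripper open.
Joint ranges: [-3.1, 3.1], [-0.84, 2.19], [0.05, 2.79], [-1.13, 4.28], [0.06, 2.93], [-2.69, 2.69]. Speed limits (rad/s): [2.22, 2.22, 2.79, 3.14, 3.14, 3.14].

## Interface

Orientations are given as [roll, pitch, yaw] about the fixed x, y, z axes, in that order (R = Rz(yaw) Ry(pitch) Rx(roll)).
In Python, from cell import env gives the robot as it stands.
- The arm moves only by the shell command python3 -m crank 'ROWS'. ROWS is JSON, a list of rows, each a list of 5 numbers: the shift along the tool's x, y, z in mm, then the turn about the tool's z in degrees, then the finger opening in mm, from 0 to 95.1. In form: [[dx, dy, dz, yaw, grip], ...]. A call has 1 to 10 rows; each row is the pose to reach, as a shift and turn from the pose commanded when the call began, along the tool's axes at that moment; what a row does not reach only later rows make up. A row lasts 1/12 s, in which the tool goes at most 41.7 mm and 7.16 degrees, less where a joint would pass 70% of its speed; a pose out of reach is approached as far as the arm can. A call with a gripper value outside its range is refused whole. The fingers move at their own pace and stop on an object; the grip force is fixed at half the most. Time passes only in rows, so rows that repeat a pose let the fingers close. It gives the time, the measured TCP pose, the force, the opening and the grip force at its end, in the units of the state.
- env.state(): the state, without advancing time (a new reading comes with each control period).
- env.read_camera(name): name is "scene" or "top" or "wrist"; returns a dict with "img" (420x560x3 uint8, blue, green, red), "K" (3x3 intrinsics, pixels), "pose" (4x4, takes a point from camera to world coordinates). Camera axes: x right, y down, z forward; pixel columns grow to the right and rows downward; lengths in mm; the calibration is good to about 2 mm. A picture is of the moment at which its call begins. There is no depth.
- env.job_done(): hands the job in; it is judged then, once.
The state is a dict: "t": time; "joints": joint angles; "qvel": joint speeds; "tau": joint torques, N m; "eef_pos": TCP position; "tcp_rot": TCP orientation; "ft_force": force on the tool from outside, world axes, zero at the start; "moment": the same for the moment, N m; "opening": opening from 0.0 (shut) to 1.0 (fully open); "grip_force": force on a finger pad.
Only numpy, scipy, OpenCV 4.12 (cv2) and the standard library are available. Lean on these libraries where they do the work, as an engineer would, in place of code of your own. Each camera call takes 0.05 s, during which the arm holds its last target. There are 200 camera calls.

## Task

Get the tasting counter ready: first pull both display shelves up by their black knobs until each one's red lock button clicks out, then stand every fallen sample bottle upright on the raised shelves, on whichever there is room. Leave the wine glass and the tin of nibbles where they stand.

Things in the scene. Friction and masses are not known exactly. Their poses are not given: they have to be found in the camera images.
- bottle_amber: square sample bottle (brown-amber glass, black cap), 140 mm long, 0.24 kg, may be absent. Body 46 x 46 x 92 mm with a flat heavy base; 96 to 140 mm from the base a round cap 28 mm wide. Origin: centre of the base; x axis from base to cap (up when it stands), y and z square to its sides. Starts lying on a flat side on the counter, cap pointing outwards (away from the middle)
- bottle_green: square sample bottle (green glass, red cap), 140 mm long, 0.24 kg, may be absent. Body 46 x 46 x 92 mm with a flat heavy base; 96 to 140 mm from the base a round cap 28 mm wide. Origin: centre of the base; x axis from base to cap (up when it stands), y and z square to its sides. Starts lying on a flat side on the counter, cap pointing outwards (away from the middle)
- bottle_yellow: square sample bottle (yellow, dark brown cap), 140 mm long, 0.24 kg, may be absent. Body 46 x 46 x 92 mm with a flat heavy base; 96 to 140 mm from the base a round cap 28 mm wide. Origin: centre of the base; x axis from base to cap (up when it stands), y and z square to its sides. Starts lying on a flat side on the counter, cap pointing outwards (away from the middle)
- bottle_blue: square sample bottle (blue, white cap), 140 mm long, 0.24 kg, may be absent. Body 46 x 46 x 92 mm with a flat heavy base; 96 to 140 mm from the base a round cap 28 mm wide. Origin: centre of the base; x axis from base to cap (up when it stands), y and z square to its sides. Starts lying on a flat side on the counter, cap pointing outwards (away from the middle)
- bottle_white: square sample bottle (white, copper-coloured cap), 140 mm long, 0.24 kg, may be absent. Body 46 x 46 x 92 mm with a flat heavy base; 96 to 140 mm from the base a round cap 28 mm wide. Origin: centre of the base; x axis from base to cap (up when it stands), y and z square to its sides. Starts lying on a flat side on the counter, cap pointing outwards (away from the middle)
- bottle_red: square sample bottle (red-brown, grey cap), 140 mm long, 0.24 kg, may be absent. Body 46 x 46 x 92 mm with a flat heavy base; 96 to 140 mm from the base a round cap 28 mm wide. Origin: centre of the base; x axis from base to cap (up when it stands), y and z square to its sides. Starts lying on a flat side on the counter, cap pointing outwards (away from the middle)
- shelf_left (a joint): height of the left display riser's shelf above its lowest position, m; slides straight up on its telescoping column. 0.0755 = end stop; its lock button springs out at about 0.074. Starts at 0 to 0.03. Friction keeps it where it is left, about 11 N lift it; unlocked it sinks under the weight of bottles; locked it moves 2 mm at most
- button_left (a joint): red spring button of the left riser's column, m: 0 = pressed in, hidden inside the tube; 0.008 = sprung out through its hole in the tube's side away from the robot, 90 mm above the counter: shelf locked. It springs out by itself when the shelf is high enough and need not be touched
- knob_left (a point): centre of the black pull knob on the left shelf: a cylinder 34 mm wide and 24 mm high on a thin neck, on the column's axis, 43 mm beyond the shelf's centre; this point is 34 mm above the shelf's top (154 mm above the counter when lowered). Moves with the shelf
- top_left (a point): centre of the top of the left riser's wooden shelf: 130 mm deep (x axis, away from the robot), 230 mm long (y axis), 12 mm thick, level; 120 mm above the counter lowered, about 194 mm locked; room for three bottles in a row on the robot's side of the knob. Its steel foot is screwed to the counter; place and heading (to 0.12 rad) vary
- shelf_right (a joint): height of the right display riser's shelf above its lowest position, m; slides straight up on its telescoping column. 0.0755 = end stop; its lock button springs out at about 0.074. Starts at 0 to 0.03. Friction keeps it where it is left, about 11 N lift it; unlocked it sinks under the weight of bottles; locked it moves 2 mm at most
- button_right (a joint): red spring button of the right riser's column, m: 0 = pressed in, hidden inside the tube; 0.008 = sprung out through its hole in the tube's side away from the robot, 90 mm above the counter: shelf locked. It springs out by itself when the shelf is high enough and need not be touched
- knob_right (a point): centre of the black pull knob on the right shelf: a cylinder 34 mm wide and 24 mm high on a thin neck, on the column's axis, 43 mm beyond the shelf's centre; this point is 34 mm above the shelf's top (154 mm above the counter when lowered). Moves with the shelf
- top_right (a point): centre of the top of the right riser's wooden shelf: 130 mm deep (x axis, away from the robot), 230 mm long (y axis), 12 mm thick, level; 120 mm above the counter lowered, about 194 mm locked; room for three bottles in a row on the robot's side of the knob. Its steel foot is screwed to the counter; place and heading (to 0.12 rad) vary
- wine_glass: stemmed wine glass standing on the counter, 165 mm high, 66 mm wide, origin at the centre of its foot; leave alone
- nibbles_tin: black open tin of nibbles, 72 mm wide, 95 mm high, origin at the centre of its underside; leave alone
Not all that is in view belongs to the job. What is shaped like the bottle_white but purple is not meant.

How it is judged (in metres and radians):
On the way, in this order (a step that is already met when the one before it is completed fails the run):
1. both shelves are up and their lock buttons have sprung out (value of joint each of shelf_left, shelf_right above 0.07 m and value of joint each of button_left, button_right above 0.005 m), for 0.2 s.
2. with both shelves locked, a first bottle stands upright on one of them, let go (all of step 1 and ((angle between bottle_amber's own x axis and vertical below 0.1 rad and ((x of bottle_amber in the frame of top_left between -0.065 and 0.065 m and y of bottle_amber in the frame of top_left between -0.115 and 0.115 m and z of bottle_amber in the frame of top_left between -0.006 and 0.006 m) or (x of bottle_amber in the frame of top_right between -0.065 and 0.065 m and y of bottle_amber in the frame of top_right between -0.115 and 0.115 m and z of bottle_amber in the frame of top_right between -0.006 and 0.006 m)) and linear speed of bottle_amber below 0.03 m/s and contact force between bottle_amber and the fingers below 0.05 N) or (angle between bottle_green's own x axis and vertical below 0.1 rad and ((x of bottle_green in the frame of top_left between -0.065 and 0.065 m and y of bottle_green in the frame of top_left between -0.115 and 0.115 m and z of bottle_green in the frame of top_left between -0.006 and 0.006 m) or (x of bottle_green in the frame of top_right between -0.065 and 0.065 m and y of bottle_green in the frame of top_right between -0.115 and 0.115 m and z of bottle_green in the frame of top_right between -0.006 and 0.006 m)) and linear speed of bottle_green below 0.03 m/s and contact force between bottle_green and the fingers below 0.05 N) or (angle between bottle_yellow's own x axis and vertical below 0.1 rad and ((x of bottle_yellow in the frame of top_left between -0.065 and 0.065 m and y of bottle_yellow in the frame of top_left between -0.115 and 0.115 m and z of bottle_yellow in the frame of top_left between -0.006 and 0.006 m) or (x of bottle_yellow in the frame of top_right between -0.065 and 0.065 m and y of bottle_yellow in the frame of top_right between -0.115 and 0.115 m and z of bottle_yellow in the frame of top_right between -0.006 and 0.006 m)) and linear speed of bottle_yellow below 0.03 m/s and contact force between bottle_yellow and the fingers below 0.05 N) or (angle between bottle_blue's own x axis and vertical below 0.1 rad and ((x of bottle_blue in the frame of top_left between -0.065 and 0.065 m and y of bottle_blue in the frame of top_left between -0.115 and 0.115 m and z of bottle_blue in the frame of top_left between -0.006 and 0.006 m) or (x of bottle_blue in the frame of top_right between -0.065 and 0.065 m and y of bottle_blue in the frame of top_right between -0.115 and 0.115 m and z of bottle_blue in the frame of top_right between -0.006 and 0.006 m)) and linear speed of bottle_blue below 0.03 m/s and contact force between bottle_blue and the fingers below 0.05 N) or (angle between bottle_white's own x axis and vertical below 0.1 rad and ((x of bottle_white in the frame of top_left between -0.065 and 0.065 m and y of bottle_white in the frame of top_left between -0.115 and 0.115 m and z of bottle_white in the frame of top_left between -0.006 and 0.006 m) or (x of bottle_white in the frame of top_right between -0.065 and 0.065 m and y of bottle_white in the frame of top_right between -0.115 and 0.115 m and z of bottle_white in the frame of top_right between -0.006 and 0.006 m)) and linear speed of bottle_white below 0.03 m/s and contact force between bottle_white and the fingers below 0.05 N) or (angle between bottle_red's own x axis and vertical below 0.1 rad and ((x of bottle_red in the frame of top_left between -0.065 and 0.065 m and y of bottle_red in the frame of top_left between -0.115 and 0.115 m and z of bottle_red in the frame of top_left between -0.006 and 0.006 m) or (x of bottle_red in the frame of top_right between -0.065 and 0.065 m and y of bottle_red in the frame of top_right between -0.115 and 0.115 m and z of bottle_red in the frame of top_right between -0.006 and 0.006 m)) and linear speed of bottle_red below 0.03 m/s and contact force between bottle_red and the fingers below 0.05 N))), for 0.3 s.
At the end, for the whole second after the job is handed in: both shelves are up (70 mm or more) with their lock buttons out (5 mm or more), and every bottle present stands upright (within 0.1 rad) and at rest on a shelf, the centre of its base over that shelf (within 65 mm of its centre across and 115 mm along), let go (all of step 1 and angle between each of bottle_amber, bottle_green, bottle_yellow, bottle_blue, bottle_white, bottle_red's own x axis and vertical below 0.1 rad and ((x of bottle_amber in the frame of top_left between -0.065 and 0.065 m and y of bottle_amber in the frame of top_left between -0.115 and 0.115 m and z of bottle_amber in the frame of top_left between -0.006 and 0.006 m) or (x of bottle_amber in the frame of top_right between -0.065 and 0.065 m and y of bottle_amber in the frame of top_right between -0.115 and 0.115 m and z of bottle_amber in the frame of top_right between -0.006 and 0.006 m)) and linear speed of each of bottle_amber, bottle_green, bottle_yellow, bottle_blue, bottle_white, bottle_red below 0.03 m/s and contact force between each of bottle_amber, bottle_green, bottle_yellow, bottle_blue, bottle_white, bottle_red and the fingers below 0.05 N and ((x of bottle_green in the frame of top_left between -0.065 and 0.065 m and y of bottle_green in the frame of top_left between -0.115 and 0.115 m and z of bottle_green in the frame of top_left between -0.006 and 0.006 m) or (x of bottle_green in the frame of top_right between -0.065 and 0.065 m and y of bottle_green in the frame of top_right between -0.115 and 0.115 m and z of bottle_green in the frame of top_right between -0.006 and 0.006 m)) and ((x of bottle_yellow in the frame of top_left between -0.065 and 0.065 m and y of bottle_yellow in the frame of top_left between -0.115 and 0.115 m and z of bottle_yellow in the frame of top_left between -0.006 and 0.006 m) or (x of bottle_yellow in the frame of top_right between -0.065 and 0.065 m and y of bottle_yellow in the frame of top_right between -0.115 and 0.115 m and z of bottle_yellow in the frame of top_right between -0.006 and 0.006 m)) and ((x of bottle_blue in the frame of top_left between -0.065 and 0.065 m and y of bottle_blue in the frame of top_left between -0.115 and 0.115 m and z of bottle_blue in the frame of top_left between -0.006 and 0.006 m) or (x of bottle_blue in the frame of top_right between -0.065 and 0.065 m and y of bottle_blue in the frame of top_right between -0.115 and 0.115 m and z of bottle_blue in the frame of top_right between -0.006 and 0.006 m)) and ((x of bottle_white in the frame of top_left between -0.065 and 0.065 m and y of bottle_white in the frame of top_left between -0.115 and 0.115 m and z of bottle_white in the frame of top_left between -0.006 and 0.006 m) or (x of bottle_white in the frame of top_right between -0.065 and 0.065 m and y of bottle_white in the frame of top_right between -0.115 and 0.115 m and z of bottle_white in the frame of top_right between -0.006 and 0.006 m)) and ((x of bottle_red in the frame of top_left between -0.065 and 0.065 m and y of bottle_red in the frame of top_left between -0.115 and 0.115 m and z of bottle_red in the frame of top_left between -0.006 and 0.006 m) or (x of bottle_red in the frame of top_right between -0.065 and 0.065 m and y of bottle_red in the frame of top_right between -0.115 and 0.115 m and z of bottle_red in the frame of top_right between -0.006 and 0.006 m))); the robot touches nothing.
It fails at once if the wine glass or the tin is pushed more than 6 cm or tipped over (distance of any of wine_glass, nibbles_tin from where it was at the start of the episode above 0.06 m or angle between any of wine_glass, nibbles_tin's own z axis and vertical above 0.5 rad).
Of bottle_amber, bottle_green, bottle_yellow, bottle_blue, bottle_white, bottle_red only 4 to 6 are there at a start; the rules pass over those that are not, and their reading is None.
At some moment in a run one of bottle_amber, bottle_green, bottle_yellow, bottle_blue, bottle_white, bottle_red may be knocked a few centimetres aside while the robot is not near it.
Once in a run the grip may slacken for a moment while it holds something.
It also fails if it takes over 210 s, if anything falls off the work surface, if the arm or the gripper's body presses on something with over 40 N, if the wrist force passes 120 N, or if a joint passes its speed limit or range.

## Working session

There is one attempt and no reset: what is moved stays moved. The work goes in short steps, Python scripts to look and compute and a shell command to move; the robot and the scene stay as the last step left them, time stands still between calls to the robot, and variables do not carry over. Pictures are saved under pics/ and viewed, at most 14 in all, crops included, and the job is handed in when it is done.

```bash
ls; mkdir -p pics; cat > h.py <<'E'
import numpy as np, cv2
from scipy.spatial.transform import Rotation as Ro
from cell import env
def px2w(cam,u,v,z):
    K=np.array(cam["K"]);T=np.array(cam["pose"])
    d=T[:3,:3]@np.linalg.inv(K)@np.array([u,v,1.]);o=T[:3,3]
    return o+d*(z-o[2])/d[2]
def w2px(cam,p):
    K=np.array(cam["K"]);T=np.array(cam["pose"])
    q=K@(T[:3,:3].T@(np.array(p,float)-T[:3,3]));return q[:2]/q[2]
def shot(n,f): 
    c=env.read_camera(n);cv2.imwrite("pics/"+f,c["img"]);np.savez("pics/"+f+".npz",**c);return c
def load(f): return dict(np.load("pics/"+f+".npz"))
def go(x,y,z=None,yaw=None):
    "shift in tool axes from the present pose"
    s=env.state();R=Ro.from_euler('xyz',s["tcp_rot"]).as_matrix();p=np.array(s["eef_pos"])
    d=R.T@(np.array([x,y,p[2] if z is None else z])-p)
    r=[*np.round(d,1)]
    if yaw is not None: # wanted world direction (deg) of the tool y (closing) line, mod 180
        yy=R[:,1];a=np.degrees(np.arctan2(yy[1],yy[0]));r.append(round(float((-(yaw-a)+90)%180-90),1))
    return [float(k) for k in r]
E
python3 - <<'E'
from h import *
s=env.state();print(s)
a=shot("scene","s0.png");b=shot("top","t0.png")
print(a["pose"],b["pose"],a["K"])
cv2.imwrite("pics/st0.png",np.hstack([a["img"][:, :],b["img"]])[:, :])
cv2.imwrite("pics/t0b.png",cv2.resize(b["img"],(800,600),interpolation=cv2.INTER_CUBIC))
cv2.imwrite("pics/s0b.png",cv2.resize(a["img"],(800,600),interpolation=cv2.INTER_CUBIC))
E
```

```text
pics
{'t': 0.0, 'joints': array([-1.23359454e+00,  4.91552740e-01,  1.55947419e+00,  5.13270891e-06,
        1.09171369e+00, -1.05592934e-01]), 'qvel': array([-0.00186199, -0.00189228, -0.00097426, -0.00150493, -0.00015067,
        0.00161043]), 'tau': array([-1.60265372e-04, -6.12641501e+01, -2.58186615e+01,  6.93508959e-02,
        4.82740975e-02, -3.68672738e-05]), 'eef_pos': array([ 267.73771987, -564.48528   ,  233.05746127]), 'tcp_rot': array([-3.14045156e+00, -1.25518904e-04,  4.42792276e-01]), 'ft_force': array([-0.83292535, -0.35701607, -0.43788418]), 'moment': array([-0.00565087,  0.01496988,  0.10129971]), 'grip_force': 0.0, 'opening': 0.9996981223016947}
[[ 7.52496198e-01  3.57100060e-01 -5.53379634e-01  1.18470741e+03]
 [ 6.58568543e-01 -4.15751060e-01  6.27246786e-01 -7.58725406e+02]
 [-6.07830441e-03 -8.36439241e-01 -5.48025958e-01  7.92704363e+02]
 [ 0.00000000e+00  0.00000000e+00  0.00000000e+00  1.00000000e+00]] [[ 1.91529224e-02 -9.94417396e-01  1.03765155e-01  3.39625219e+02]
 [-9.99681030e-01 -2.07557388e-02 -1.43887855e-02  1.46805523e+01]
 [ 1.64621810e-02 -1.03456470e-01 -9.94497740e-01  1.61690282e+03]
 [ 0.00000000e+00  0.00000000e+00  0.00000000e+00  1.00000000e+00]] [[424.02934687   0.         276.82597832]
 [  0.         424.02934687 209.22896161]
 [  0.           0.           1.        ]]
```

View pics/t0b.png

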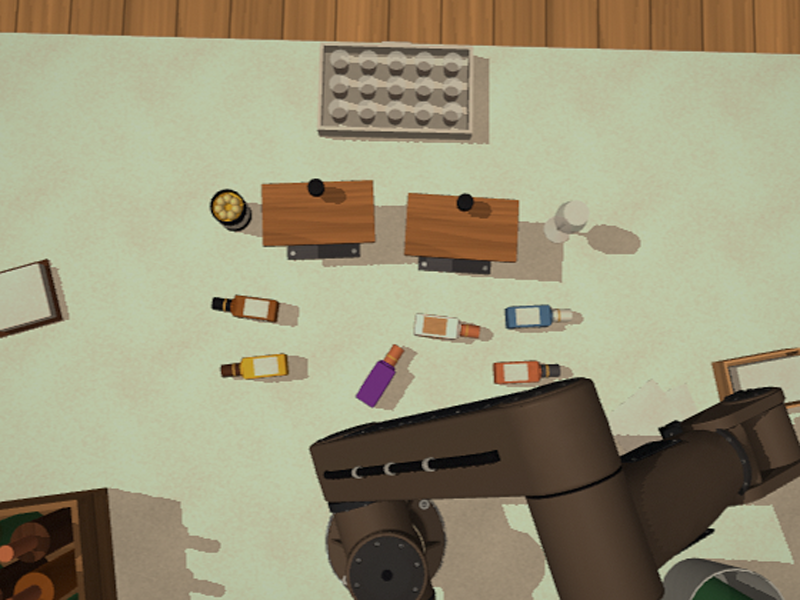

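View pics/s0b.png

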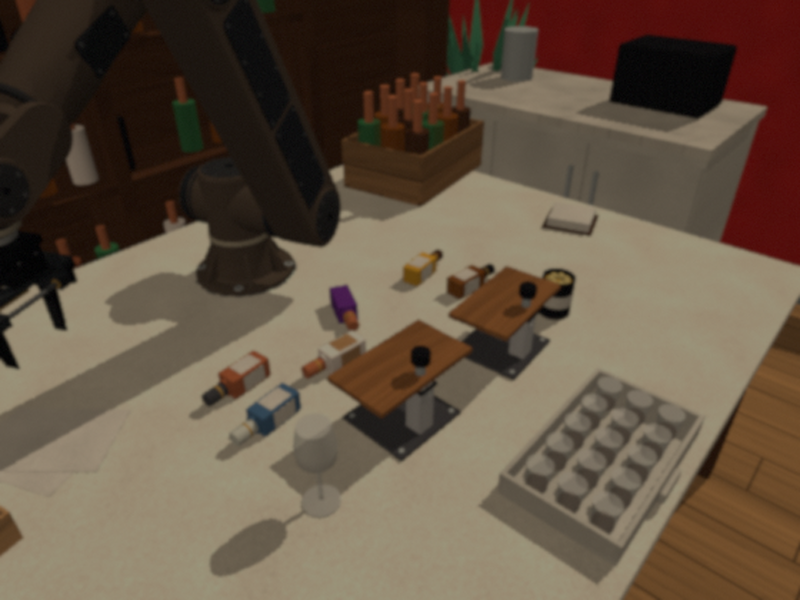

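```bash
python3 - <<'E'
from h import *
T=load("t0.png");S=load("s0.png")
from scipy.optimize import least_squares
for n,a,b in [("KL",(316,188),(528,290)),("KR",(465,202),(421,355))]:
    a=np.array(a)*.7;b=np.array(b)*.7
    r=least_squares(lambda p:np.r_[w2px(T,p)-a,w2px(S,p)-b],[700,0,170]);print(n,r.x.round(),r.fun.round(1))
for n,base,cap in [("amber",(278,309),(213,304)),("yellow",(288,366),(222,371)),("white",(414,325),(480,332)),("blue",(505,318),(572,315)),("red",(494,373),(560,370))]:
    B=px2w(T,*(np.array(base)*.7),30);C=px2w(T,*(np.array(cap)*.7),23);v=C-B;
    print(n,B.round()[:2],C.round()[:2],"L",np.hypot(v[0],v[1]).round(),"ang",np.degrees(np.arctan2(v[1],v[0])).round(1),"capc",(C-v/np.linalg.norm(v)*19).round()[:2])
# shelf corners
for n,c in [("L",[(262,184),(374,180),(375,242),(263,246)]),("R",[(408,193),(519,200),(517,262),(405,254)])]:
  for z in (120,135,150):
    P=np.array([px2w(T,u*.7,v*.7,z)[:2] for u,v in c]);print(n,z,P.mean(0).round(),"len",np.linalg.norm(P[1]-P[0]).round(),np.linalg.norm(P[2]-P[3]).round(),"dep",np.linalg.norm(P[3]-P[0]).round(),"head",np.degrees(np.arctan2(*(P[0]-P[1]+P[3]-P[2])[[0,1]])*-1).round(1))
s=env.state();print(Ro.from_euler('xyz',s["tcp_rot"]).as_matrix().round(2))
for n,p in [("tin",(230,212)),("glassfoot",(557,229))]: print(n,px2w(T,p[0]*.7,p[1]*.7,0 if n!="tin" else 50).round())
print(go(700,109,260,0))
E
```

```text
KL [720. 156. 160.] [-0.3 -0.4 -0.4  0.1]
KR [ 696. -143.  167.] [-0.3 -0.3 -0.3  0. ]
amber [485. 241.] [493. 383.] L 142.0 ang 86.5 capc [492. 364.]
yellow [363. 216.] [350. 357.] L 142.0 ang 95.4 capc [352. 338.]
white [456. -52.] [ 445. -195.] L 144.0 ang -94.7 capc [ 446. -176.]
blue [ 475. -248.] [ 486. -395.] L 147.0 ang -86.1 capc [ 484. -376.]
red [ 357. -225.] [ 366. -368.] L 144.0 ang -86.3 capc [ 365. -349.]
L 120 [677. 152.] len 231.0 229.0 dep 130.0 head 3.4
L 135 [674. 151.] len 229.0 227.0 dep 128.0 head 3.4
L 150 [670. 150.] len 227.0 225.0 dep 127.0 head 3.4
R 120 [ 654. -144.] len 230.0 230.0 dep 128.0 head -2.6
R 135 [ 651. -142.] len 228.0 228.0 dep 127.0 head -2.6
R 150 [ 648. -141.] len 226.0 226.0 dep 125.0 head -2.6
[[ 0.9   0.43 -0.  ]
 [ 0.43 -0.9   0.  ]
 [ 0.   -0.   -1.  ]]
tin [690. 349.  50.]
glassfoot [ 680. -368.    0.]
[679.2, -423.4, -26.4, -64.6]
```

```bash
python3 -m crank '[[0,0,-60,0,90],[0,0,-60,0,90],[0,0,-60,7,90],[0,0,-60,14,90],[0,0,-60,21,90],[0,0,-60,25.4,90],[0,0,-60,25.4,90]]'; python3 - <<'E'
from h import *
print(env.state()["tcp_rot"],env.state()["eef_pos"],go(696,-143,270,90))
E
```

```text
t: 0.68
eef_pos: [267.8, -564.6, 293.4]
tcp_rot: [-3.141, 0.0, -0.004]
ft_force: [0.2, -0.6, 1.5]
opening: 0.947
grip_force: 0.0
[-3.14110386e+00  2.02831719e-04 -4.01454447e-03] [ 267.77499999 -564.61120215  293.35275203] [426.5, -423.3, 23.5, -0.2]
```

```bash
python3 -m crank '[[28,-28,0,0,90],[56,-56,0,0,90],[84,-84,0,0,90],[112,-112,0,0,90],[140,-140,0,0,90],[168,-168,0,0,90],[196,-196,0,0,90],[224,-224,0,0,90],[252,-252,0,0,90],[280,-280,0,0,90]]'; python3 -m crank '[[28,-28,0,0,90],[56,-56,0,0,90],[84,-84,0,0,90],[100,-112,0,0,90],[100,-143,0,0,90],[100,-143,0,0,90],[100,-143,0,0,90],[100,-143,0,0,90]]'; python3 - <<'E'
from h import *
a=shot("wrist","w1.png");b=shot("top","t1.png")
print(env.state()["eef_pos"])
cv2.imwrite("pics/c1.png",cv2.resize(np.vstack([a["img"],b["img"]]),None,fx=.71,fy=.71))
print(w2px(a,[696,-143,177]),w2px(b,[696,-143,177])*1)
E
```

```text
t: 1.52
eef_pos: [549.0, -283.2, 293.5]
tcp_rot: [-3.141, 0.0, 0.003]
ft_force: [0.1, -0.1, 0.3]
opening: 0.945
grip_force: 0.0
t: 2.18
eef_pos: [647.9, -142.3, 293.5]
tcp_rot: [3.141, 0.0, 0.001]
ft_force: [-0.5, -1.2, -0.2]
opening: 0.944
grip_force: 0.0
[ 647.78717605 -143.12737291  293.63262763]
[282.64958769 163.8275213 ] [325.53585295 140.27252133]
```

View pics/c1.png

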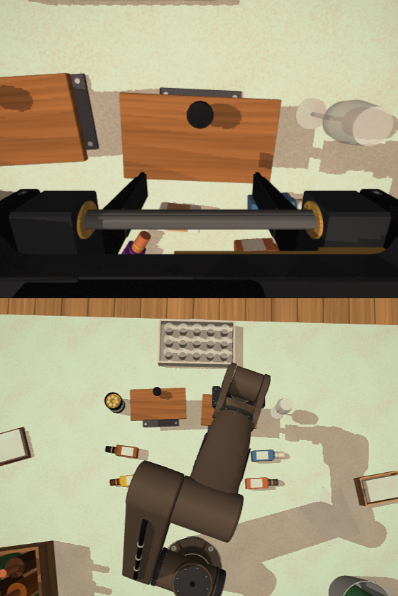

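```bash
python3 - <<'E'
from h import *
a=load("w1.png"); print(px2w(a,200/.71,114/.71,178))
E
python3 -m crank '[[25,0,0,0,85],[50,0,0,0,85],[50,0,40,0,85],[50,0,80,0,85],[50,0,110,0,85],[50,0,129,0,85],[50,0,129,0,85],[50,0,129,0,20],[50,0,129,0,20],[50,0,129,0,20]]'; python3 -m crank '[[0,0,0,0,20],[0,0,0,0,20],[0,0,0,0,20],[0,0,0,0,20]]'
```

```text
[ 698.92443098 -142.1563135   178.        ]
t: 3.12
eef_pos: [698.7, -142.6, 166.8]
tcp_rot: [3.141, -0.003, -0.001]
ft_force: [0.3, 0.1, 0.4]
opening: 0.737
grip_force: 0.0
t: 3.45
eef_pos: [698.1, -141.9, 165.1]
tcp_rot: [3.141, -0.001, -0.0]
ft_force: [-0.1, 0.7, 0.3]
opening: 0.457
grip_force: 0.0
```

```bash
python3 -m crank '[[0,0,0,0,20],[0,0,0,0,20],[0,0,0,0,20],[0,0,0,0,20]]'; python3 -m crank '[[0,0,-5,0,20],[0,0,-12,0,20],[0,0,-20,0,20],[0,0,-28,0,20],[0,0,-36,0,20],[0,0,-44,0,20],[0,0,-50,0,20],[0,0,-54,0,20],[0,0,-56,0,20],[0,0,-56,0,20]]'; python3 -m crank '[[0,0,-2,0,20],[0,0,-4,0,20],[0,0,-5,0,20],[0,0,-5,0,20]]';
```

```text
t: 3.78
eef_pos: [698.1, -142.4, 164.8]
tcp_rot: [3.141, -0.0, -0.001]
ft_force: [-0.6, -3.4, 2.3]
opening: 0.348
grip_force: 30.0
t: 4.62
eef_pos: [698.0, -142.4, 219.5]
tcp_rot: [3.141, 0.001, -0.001]
ft_force: [1.6, -4.7, -7.3]
opening: 0.351
grip_force: 30.0
t: 4.95
eef_pos: [698.0, -142.4, 224.0]
tcp_rot: [3.141, 0.001, -0.001]
ft_force: [3.6, -4.5, -9.9]
opening: 0.354
grip_force: 30.0
```

```bash
python3 -m crank '[[0,0,-2,0,20],[0,0,-3,0,20],[0,0,-3,0,20],[0,0,-3,0,20]]'; python3 -m crank '[[0,0,-2,0,20],[0,0,-3,0,20],[0,0,-3,0,20],[0,0,-3,0,20]]';python3 -m crank '[[0,0,-2,0,20],[0,0,-3,0,20],[0,0,-3,0,20],[0,0,-3,0,20]]'
```

```text
t: 5.28
eef_pos: [698.0, -142.4, 227.0]
tcp_rot: [3.141, 0.001, -0.001]
ft_force: [4.7, -4.6, -10.3]
opening: 0.352
grip_force: 30.0
t: 5.62
eef_pos: [698.0, -142.4, 230.0]
tcp_rot: [3.141, 0.001, -0.001]
ft_force: [4.0, -5.7, -10.8]
opening: 0.351
grip_force: 30.0
t: 5.95
eef_pos: [698.0, -142.4, 230.1]
tcp_rot: [-3.141, 0.004, -0.001]
ft_force: [9.1, -6.5, -26.6]
opening: 0.352
grip_force: 30.0
```

```bash
python3 -m crank '[[0,0,3,0,20],[0,0,3,0,20],[0,0,3,0,85],[0,0,3,0,85],[0,0,3,0,85],[0,0,3,0,85],[0,0,3,0,85],[0,0,3,0,85]]';  python3 -m crank '[[0,0,-25,0,90],[0,0,-65,0,90],[-15,-40,-65,0,90],[-30,-80,-65,0,90],[-30,-120,-65,0,90],[-30,-160,-65,0,90],[-30,-200,-65,0,90],[-30,-240,-65,0,90],[-30,-280,-65,0,90],[-30,-298,-65,0,90]]'; python3 -m crank '[[0,0,0,0,90],[0,0,0,0,90],[0,0,0,0,90]]'; python3 - <<'E'
from h import *
a=shot("wrist","w2.png");b=shot("scene","s2.png")
cv2.imwrite("pics/c2.png",cv2.resize(np.vstack([a["img"],b["img"]]),None,fx=.71,fy=.71))
print(w2px(a,[720,156,170])*.71)
E
```

```text
t: 6.62
eef_pos: [698.1, -141.8, 231.9]
tcp_rot: [3.141, -0.0, -0.0]
ft_force: [0.2, -0.8, 0.1]
opening: 0.716
grip_force: 0.0
t: 7.45
eef_pos: [667.5, 160.6, 296.9]
tcp_rot: [-3.141, -0.0, 0.002]
ft_force: [0.4, 0.1, 0.2]
opening: 0.948
grip_force: 0.0
t: 7.7
eef_pos: [668.2, 155.4, 296.7]
tcp_rot: [3.141, -0.0, -0.001]
ft_force: [0.3, 0.3, -0.1]
opening: 0.947
grip_force: 0.0
[199.53256847 112.48419785]
```

View pics/c2.png

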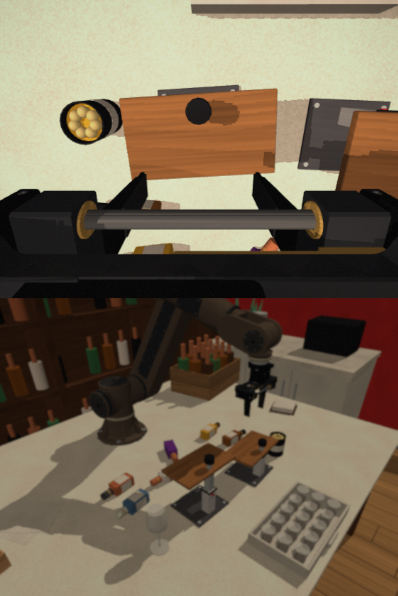

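```bash
python3 -m crank '[[30,-1,0,0,75],[53,-1,20,0,75],[53,-1,60,0,75],[53,-1,100,0,75],[53,-1,130,0,75],[53,-1,138,0,75],[53,-1,138,0,20],[53,-1,138,0,20],[53,-1,138,0,20],[53,-1,138,0,20]]'; python3 -m crank '[[0,0,0,0,20],[0,0,0,0,20],[0,0,0,0,20],[0,0,0,0,20],[0,0,0,0,20]]'; python3 -m crank '[[0,0,-5,0,20],[0,0,-12,0,20],[0,0,-20,0,20],[0,0,-28,0,20],[0,0,-36,0,20],[0,0,-44,0,20],[0,0,-52,0,20],[0,0,-60,0,20],[0,0,-64,0,20],[0,0,-64,0,20]]'; python3 -m crank '[[0,0,-2,0,20],[0,0,-4,0,20],[0,0,-5,0,20],[0,0,-5,0,20]]'; python3 -m crank '[[0,0,-2,0,20],[0,0,-3,0,20],[0,0,-3,0,20],[0,0,-3,0,20]]'
```

```text
t: 8.63
eef_pos: [722.1, 157.0, 161.3]
tcp_rot: [-3.141, -0.004, -0.001]
ft_force: [-0.5, 0.9, 0.3]
opening: 0.565
grip_force: 0.0
t: 9.05
eef_pos: [721.3, 157.2, 159.3]
tcp_rot: [-3.141, -0.001, -0.0]
ft_force: [-0.2, 1.5, 4.6]
opening: 0.351
grip_force: 30.0
t: 9.88
eef_pos: [721.3, 157.2, 222.0]
tcp_rot: [-3.142, 0.0, -0.0]
ft_force: [3.1, 0.8, -5.7]
opening: 0.35
grip_force: 30.0
t: 10.22
eef_pos: [721.3, 157.2, 226.4]
tcp_rot: [-3.142, 0.001, -0.0]
ft_force: [5.3, 1.2, -9.6]
opening: 0.352
grip_force: 30.0
t: 10.55
eef_pos: [721.2, 157.2, 229.5]
tcp_rot: [-3.142, 0.001, -0.0]
ft_force: [4.8, 1.8, -9.0]
opening: 0.349
grip_force: 30.0
```

```bash
python3 -m crank '[[0,0,-2,0,20],[0,0,-3,0,20],[0,0,-3,0,20],[0,0,-3,0,20]]'; python3 -m crank '[[0,0,-2,0,20],[0,0,-3,0,20],[0,0,-3,0,20],[0,0,-3,0,20]]'
```

```text
t: 10.88
eef_pos: [721.2, 157.2, 229.6]
tcp_rot: [3.141, 0.003, -0.001]
ft_force: [11.1, 3.5, -25.6]
opening: 0.35
grip_force: 30.0
t: 11.22
eef_pos: [720.4, 157.1, 230.2]
tcp_rot: [3.141, 0.007, -0.001]
ft_force: [11.7, 3.9, -36.9]
opening: 0.354
grip_force: 30.0
```

```bash
python3 -m crank '[[0,0,6,0,20],[0,0,6,0,20],[0,0,6,0,85],[0,0,6,0,85],[0,0,6,0,85],[0,0,6,0,85],[0,0,6,0,85],[0,0,6,0,85],[0,0,6,0,85]]'; python3 -m crank '[[0,0,-30,0,85],[0,0,-70,0,85],[-40,0,-70,0,85],[-80,0,-70,0,85],[-120,0,-70,0,85],[-160,0,-70,0,85],[-200,0,-70,0,85],[-200,0,-70,0,85]]'; python3 - <<'E'
from h import *
b=shot("scene","s3.png");t=shot("top","t3.png")
s=env.state();print(s["joints"],s["eef_pos"])
cv2.imwrite("pics/c3.png",cv2.resize(b["img"][150:400,200:480],None,fx=2.7,fy=2.3))
print(w2px(b,[698,-142,90])-[200,150],w2px(b,[721,157,90])-[200,150])
E
```

```text
t: 11.97
eef_pos: [721.2, 157.0, 230.9]
tcp_rot: [3.142, -0.0, -0.001]
ft_force: [0.5, 0.0, 1.0]
opening: 0.787
grip_force: 0.0
t: 12.63
eef_pos: [514.9, 157.2, 301.1]
tcp_rot: [3.141, 0.003, 0.001]
ft_force: [0.9, 0.4, 1.0]
opening: 0.889
grip_force: 0.0
[ 1.72084011e-01  3.08662839e-01  1.66611744e+00 -1.29983118e-04
  1.16496148e+00  1.74283107e+00] [520.45185145 157.31337959 301.71427401]
[ 94.81774985 123.39167918] [166.92577307  73.68731856]
```

View pics/c3.png

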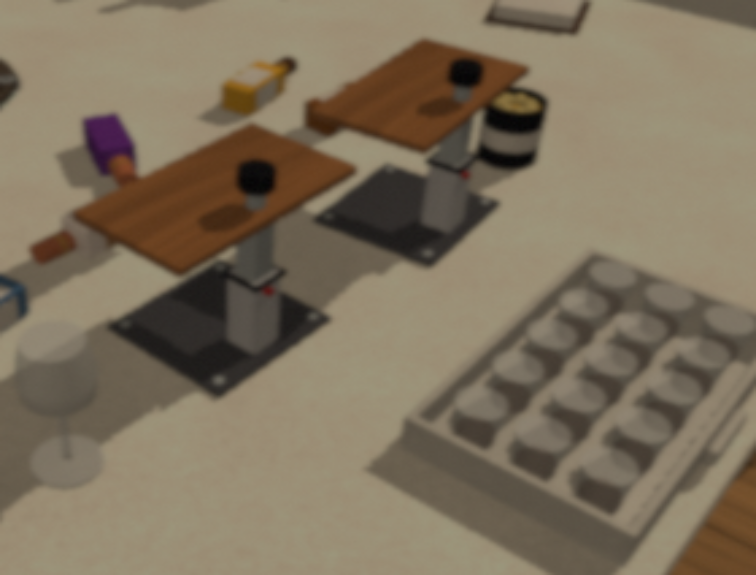

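```bash
python3 -m crank '[[-10,-30,10,-7,70],[-20,-60,20,-14,70],[-30,-90,30,-21,70],[-30,-120,40,-28,70],[-30,-143,50,-35,70],[-30,-143,50,-42,70],[-30,-143,50,-49,70],[-30,-143,50,-56,70],[-30,-143,50,-63,70],[-30,-143,50,-70,70]]';python3 -m crank '[[0,0,0,-7,70],[0,0,0,-14,70],[0,0,0,-20,70],[0,0,0,-20,70]]'; python3 - <<'E'
from h import *
a=shot("wrist","w4.png");s=env.state();print(s["tcp_rot"],s["eef_pos"])
cv2.imwrite("pics/c4.png",a["img"])
for p in ([493,383,23],[485,241,30]):print(w2px(a,p))
E
```

```text
t: 13.57
eef_pos: [492.6, 300.5, 250.2]
tcp_rot: [3.141, -0.0, 1.227]
ft_force: [-0.5, -0.5, -1.0]
opening: 0.737
grip_force: 0.0
t: 13.9
eef_pos: [492.5, 300.4, 250.3]
tcp_rot: [3.141, 0.0, 1.575]
ft_force: [0.2, 1.6, 1.0]
opening: 0.736
grip_force: 0.0
[3.14144107e+00 6.50923550e-05 1.56814537e+00] [492.28676641 300.37249912 250.26448906]
[280.54386653 123.23136387]
[274.02189858 237.49350805]
```

View pics/c4.png

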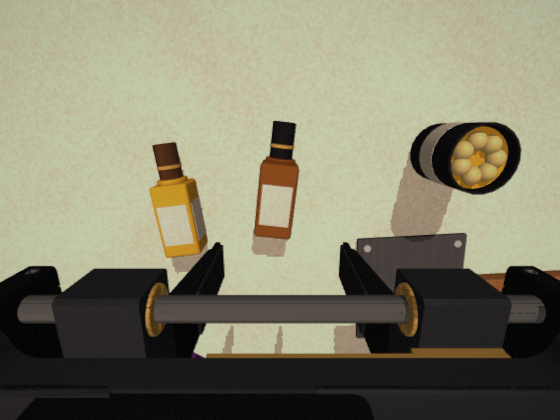

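```bash
python3 - <<'E'
from h import *
a=load("w4.png")
for n,t,b in (("amber",(284,122),(273,238)),("yellow",(166,144.5),(185,255.5))):
    C=px2w(a,*t,25)[:2];B=px2w(a,*b,30 if n=="amber" else 35)[:2];v=C-B;u=v/np.linalg.norm(v);ang=np.degrees(np.arctan2(v[1],v[0]))
    G=C-u*19; print(n,C,B,np.linalg.norm(v),ang,"grip",G,go(*G,26,ang-90))
E
```

```text
amber [497.08603593 384.38543459] [483.67344471 240.29790228] 144.7104508029901 84.68186687950855 grip [495.3250074  365.46722171] [65.1, 2.8, 224.3, 5.2]
yellow [354.96577593 357.88520511] [369.30676951 217.58250314] 141.03372744699428 95.83619996639149 grip [356.8977881  338.98368853] [38.3, -135.5, 224.2, -6.0]
```

```bash
python3 -m crank '[[35,3,20,5.2,70],[65,3,50,5.2,70],[65,3,90,5.2,70],[65,3,130,5.2,70],[65,3,170,5.2,70],[65,3,205,5.2,70],[65,3,226,5.2,60],[65,3,226,5.2,40],[65,3,226,5.2,15],[65,3,226,5.2,15]]';python3 -m crank '[[0,0,0,0,15],[0,0,0,0,15],[0,0,0,0,15],[0,0,0,0,15],[0,0,0,0,15],[0,0,0,0,15]]'; python3 -m crank '[[0,0,-10,0,15],[-2,0,-20,0,15],[-4,0,-30,0,15],[-8,0,-40,0,15],[-12,0,-50,0,15],[-18,0,-60,0,15],[-18,0,-60,0,15]]'; python3 - <<'E'
from h import *
a=shot("wrist","w5.png");b=shot("scene","s5.png")
cv2.imwrite("pics/c5.png",np.vstack([cv2.resize(a["img"][100:],None,fx=.7,fy=.7),cv2.resize(b["img"][100:300,250:500],None,fx=1.568,fy=1.568)]))
E
```

```text
t: 14.78
eef_pos: [494.8, 365.3, 24.3]
tcp_rot: [-3.142, 0.0, 1.477]
ft_force: [0.4, 0.7, -0.7]
opening: 0.513
grip_force: 0.0
t: 15.28
eef_pos: [494.4, 365.2, 25.0]
tcp_rot: [3.141, -0.0, 1.479]
ft_force: [-1.3, -0.7, 3.9]
opening: 0.288
grip_force: 29.9
t: 15.87
eef_pos: [493.2, 346.5, 87.0]
tcp_rot: [3.139, -0.001, 1.479]
ft_force: [1.1, 0.8, -1.9]
opening: 0.29
grip_force: 30.0
```

View pics/c5.png

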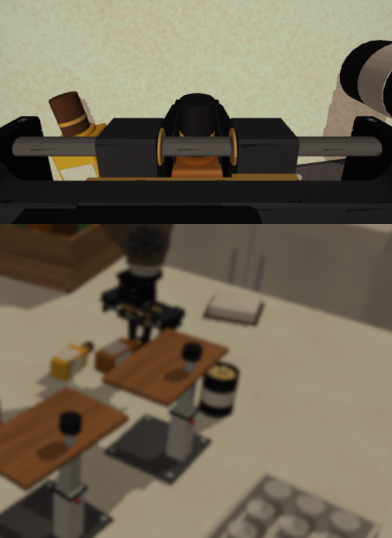

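```bash
python3 -m crank '[[-8,0,-6,0,15],[-16,0,-12,0,15],[-25,0,-17,0,15],[-34,0,-21,0,15],[-44,0,-25,0,15],[-54,0,-28,0,15],[-65,0,-30,0,15],[-76,0,-31,0,15],[-86,0,-32,0,15],[-86,0,-32,0,15]]';python3 -m crank '[[-8,0,0,0,15],[-16,0,1,0,15],[-23,0,1,0,15],[-23,0,1,0,15]]'; python3 - <<'E'
from h import *
b=shot("scene","s6.png");t=shot("top","t6.png")
cv2.imwrite("pics/c6.png",cv2.resize(b["img"][130:250,250:420],None,fx=4,fy=4,interpolation=cv2.INTER_CUBIC))
E
```

```text
t: 16.8
eef_pos: [484.6, 259.7, 116.7]
tcp_rot: [-3.141, 0.001, 1.478]
ft_force: [0.3, 0.6, -2.3]
opening: 0.287
grip_force: 30.0
t: 17.13
eef_pos: [482.4, 237.6, 115.4]
tcp_rot: [-3.141, 0.001, 1.479]
ft_force: [0.2, 1.1, -1.4]
opening: 0.288
grip_force: 30.0
```

View pics/c6.png

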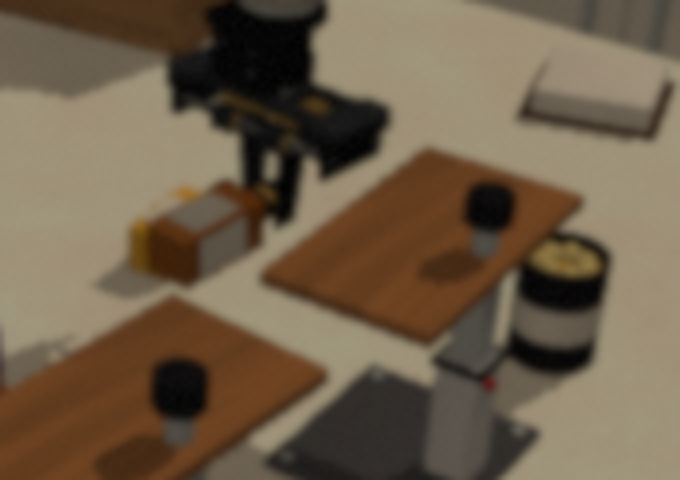

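```bash
python3 -m crank '[[0,0,-10,0,24],[0,0,-12,0,24],[0,0,-12,0,25],[0,0,-12,0,25]]'; python3 -m crank '[[0,0,0,0,26],[0,0,0,0,26]]';  python3 -m crank '[[0,0,0,0,26.6],[0,0,0,0,26.6]]'; python3 -m crank '[[0,0,0,0,27],[0,0,0,0,27]]'
```

```text
t: 17.57
eef_pos: [482.8, 239.0, 128.0]
tcp_rot: [3.141, -0.0, 1.48]
ft_force: [-0.5, 0.4, -1.7]
opening: 0.286
grip_force: 30.0
t: 17.73
eef_pos: [482.6, 238.8, 127.5]
tcp_rot: [-3.141, 0.0, 1.48]
ft_force: [0.4, -0.4, -2.4]
opening: 0.292
grip_force: 30.0
t: 17.9
eef_pos: [482.7, 238.7, 127.4]
tcp_rot: [-3.141, 0.0, 1.479]
ft_force: [-0.3, 0.2, -1.5]
opening: 0.286
grip_force: 30.0
t: 18.07
eef_pos: [482.7, 238.7, 127.5]
tcp_rot: [-3.142, 0.0, 1.48]
ft_force: [-0.1, 0.4, -2.7]
opening: 0.29
grip_force: 30.0
```

```bash
python3 -m crank '[[0,0,0,0,27.4]]';  python3 -m crank '[[0,0,0,0,27.6]]';python3 -m crank '[[0,0,0,0,27.7]]';python3 -m crank '[[0,0,0,0,27.8]]'; python3 -m crank '[[0,0,0,0,20]]'
```

```text
t: 18.15
eef_pos: [482.7, 238.7, 127.5]
tcp_rot: [-3.142, 0.0, 1.48]
ft_force: [0.1, -0.9, -1.9]
opening: 0.289
grip_force: 18.5
t: 18.23
eef_pos: [482.7, 238.6, 127.6]
tcp_rot: [3.142, 0.0, 1.48]
ft_force: [-0.9, -0.4, -1.4]
opening: 0.296
grip_force: 11.5
t: 18.32
eef_pos: [482.7, 238.6, 127.6]
tcp_rot: [3.142, 0.0, 1.48]
ft_force: [0.1, -0.4, -1.9]
opening: 0.292
grip_force: 9.3
t: 18.4
eef_pos: [482.7, 238.6, 127.6]
tcp_rot: [3.142, 0.0, 1.479]
ft_force: [-0.2, 1.8, 4.3]
opening: 0.292
grip_force: 6.2
t: 18.48
eef_pos: [482.8, 238.8, 127.8]
tcp_rot: [3.141, -0.0, 1.479]
ft_force: [-0.4, 1.3, -0.7]
opening: 0.292
grip_force: 30.0
```

```bash
python3 - <<'E'
from h import *
b=shot("scene","s7.png")
cv2.imwrite("pics/c7.png",cv2.resize(b["img"][130:250,250:420],None,fx=4,fy=4,interpolation=cv2.INTER_CUBIC))
E
```

```text
(no output)
```

View pics/c7.png

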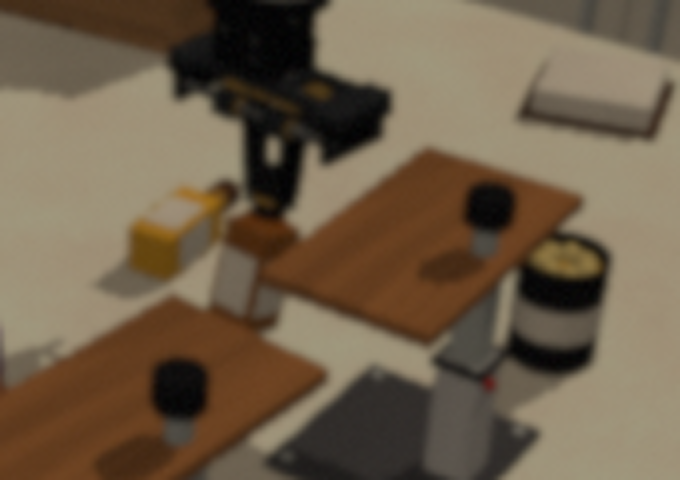

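```bash
python3 -m crank '[[0,0,-10,0,20],[0,0,-22,0,20],[0,0,-22,0,20],[0,0,-22,0,27.6],[0,0,-22,0,27.75],[0,0,-22,0,27.8],[0,0,-22,0,27.8],[0,0,-22,0,27.7],[0,0,-22,0,20],[0,0,-22,0,20]]'; python3 -m crank '[[0,0,-30,0,20],[0,0,-60,0,20],[0,0,-90,0,20],[0,0,-120,0,20],[0,0,-150,0,20],[0,0,-180,0,20],[0,0,-200,0,20],[0,0,-200,0,20],[0,0,-200,0,20]]'; python3 - <<'E'
from h import *
b=shot("scene","s8.png");print(go(646,228))
cv2.imwrite("pics/c8.png",cv2.resize(b["img"][80:220,220:420],None,fx=3,fy=3,interpolation=cv2.INTER_CUBIC))
E
```

```text
t: 19.37
eef_pos: [482.7, 238.7, 149.4]
tcp_rot: [-3.141, 0.0, 1.48]
ft_force: [0.4, -0.6, -2.3]
opening: 0.291
grip_force: 30.0
t: 20.12
eef_pos: [482.7, 238.7, 349.8]
tcp_rot: [3.14, -0.0, 1.48]
ft_force: [-0.3, -0.3, -1.9]
opening: 0.287
grip_force: 30.0
[4.4, 164.0, -0.2]
```

View pics/c8.png

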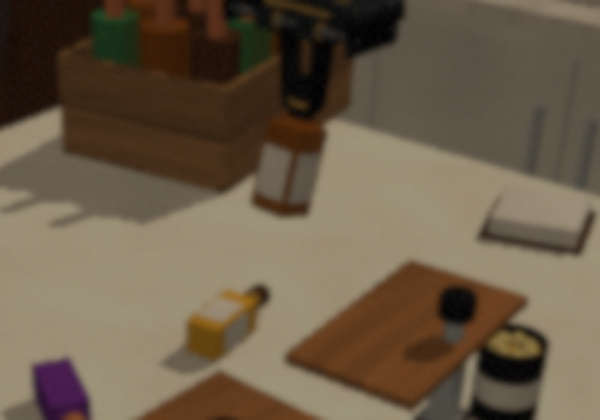

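```bash
python3 -m crank '[[1,30,0,0,20],[2,60,0,0,20],[3,90,0,0,20],[4,120,0,0,20],[4,145,0,0,20],[4,164,0,0,20],[4,164,6,0,20],[4,164,14,0,20],[4,164,14,0,20],[4,164,14,0,20]]';python3 -m crank '[[0,0,0,0,27.7],[0,0,0,0,27.8],[0,0,0,0,27.82],[0,0,0,0,27.82],[0,0,0,0,27.82],[0,0,0,0,27.82],[0,0,0,0,20]]';python3 -m crank '[[0,0,2,0,20],[0,0,4,0,20],[0,0,4,0,20]]';python3 -m crank '[[0,0,2,0,20],[0,0,4,0,20],[0,0,4,0,20]]';
```

```text
t: 21.0
eef_pos: [645.3, 227.9, 334.3]
tcp_rot: [-3.139, 0.001, 1.48]
ft_force: [-0.3, 0.0, -1.6]
opening: 0.286
grip_force: 30.0
t: 21.58
eef_pos: [646.4, 227.7, 335.7]
tcp_rot: [3.141, 0.0, 1.48]
ft_force: [0.2, 0.2, -1.7]
opening: 0.288
grip_force: 30.0
t: 21.83
eef_pos: [646.3, 227.7, 331.0]
tcp_rot: [-3.141, 0.0, 1.479]
ft_force: [0.1, -0.4, -3.2]
opening: 0.288
grip_force: 30.0
t: 22.08
eef_pos: [646.3, 227.7, 327.0]
tcp_rot: [-3.141, 0.0, 1.48]
ft_force: [0.0, 0.7, -2.1]
opening: 0.289
grip_force: 30.0
```

```bash
python3 -m crank '[[0,0,2,0,20],[0,0,4,0,20],[0,0,4,0,20]]';python3 -m crank '[[0,0,2,0,20],[0,0,3,0,20],[0,0,3,0,20]]';python3 -m crank '[[0,0,2,0,20],[0,0,3,0,20],[0,0,3,0,20]]'
```

```text
t: 22.33
eef_pos: [646.3, 227.7, 323.1]
tcp_rot: [-3.141, 0.0, 1.479]
ft_force: [-0.3, -0.3, -2.6]
opening: 0.29
grip_force: 30.0
t: 22.58
eef_pos: [646.5, 227.8, 321.0]
tcp_rot: [3.141, -0.0, 1.48]
ft_force: [-0.4, -0.4, 1.3]
opening: 0.289
grip_force: 30.0
t: 22.83
eef_pos: [646.6, 228.1, 320.4]
tcp_rot: [3.138, -0.002, 1.48]
ft_force: [-2.5, 0.6, 14.4]
opening: 0.289
grip_force: 30.0
```

```bash
python3 -m crank '[[0,0,-2,0,27.5],[0,0,-2,0,27.7],[0,0,-2,0,27.8],[0,0,-2,0,27.85],[0,0,-2,0,27.85],[0,0,-2,0,27.85]]'; python3 - <<'E'
from h import *
b=shot("scene","s9.png")
cv2.imwrite("pics/c9.png",cv2.resize(b["img"][100:220,280:420],None,fx=4,fy=4,interpolation=cv2.INTER_CUBIC))
E
```

```text
t: 23.33
eef_pos: [646.7, 227.8, 320.5]
tcp_rot: [3.14, -0.001, 1.48]
ft_force: [-0.2, 0.2, 6.6]
opening: 0.292
grip_force: 4.1
```

View pics/c9.png

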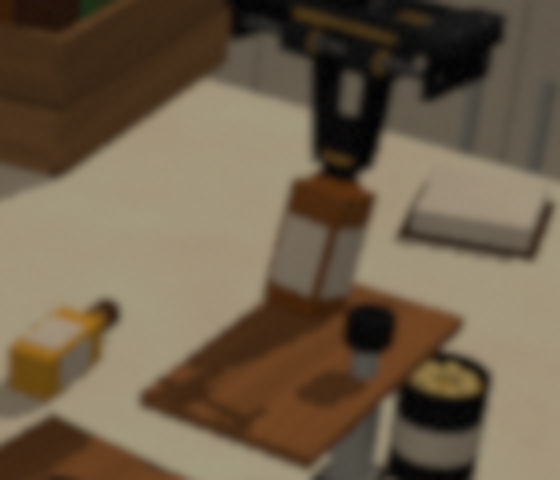

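```bash
python3 - <<'E'
from h import *
b=load("s9.png")
f=lambda p:(w2px(b,p)-[280,100])*4
for y in (205,228,251):
  for x in(623,669): print(x,y,f([x,y,194]),f([x,y,286]))
print("tops",f([646,228,290]),f([646,228,334]))
E
```

```text
623 205 [281.44305538 299.86123491] [293.07870793 184.66568457]
669 205 [335.79385849 319.87193664] [350.03020271 203.02898131]
623 228 [298.49400957 288.53925959] [310.70262228 174.24731415]
669 228 [352.56076588 308.08185815] [367.33855091 192.16210793]
623 251 [315.15827739 277.47404724] [327.91036441 164.07496378]
669 251 [368.93966551 296.5646172 ] [384.22948258 181.55730534]
tops [339.33029743 177.88409756] [346.20701887 119.11301786]
```

```bash
python3 -m crank '[[-6,0,0,0,27.85],[-12,0,0,0,27.85],[-18,0,0,0,27.85],[-24,0,1,0,27.85],[-29,0,2,0,27.85],[-29,0,2,0,27.85]]'; python3 -m crank '[[0,0,1,0,27.85],[0,0,1,0,27.85]]'; python3 - <<'E'
from h import *
b=shot("scene","s10.png")
cv2.imwrite("pics/c10.png",cv2.resize(b["img"][100:220,280:420],None,fx=4,fy=4,interpolation=cv2.INTER_CUBIC))
# amber mask
h=cv2.cvtColor(b["img"],cv2.COLOR_BGR2HSV)
for v in range(130,185,3):
    r=b["img"][v,335:385].astype(int); g=np.where((r[:,2]-r[:,0]>60)|(abs(r[:,2]-r[:,0])<40)&(r.sum(1)<0))[0]
print(env.state()["eef_pos"])
E
```

```text
t: 23.88
eef_pos: [643.7, 197.5, 317.4]
tcp_rot: [-3.141, 0.001, 1.478]
ft_force: [-0.8, -1.5, 1.6]
opening: 0.292
grip_force: 3.9
t: 24.05
eef_pos: [643.9, 198.7, 316.9]
tcp_rot: [3.141, 0.0, 1.479]
ft_force: [-0.5, -1.0, 3.0]
opening: 0.293
grip_force: 3.9
[643.83638363 198.7745159  316.83641758]
```

View pics/c10.png

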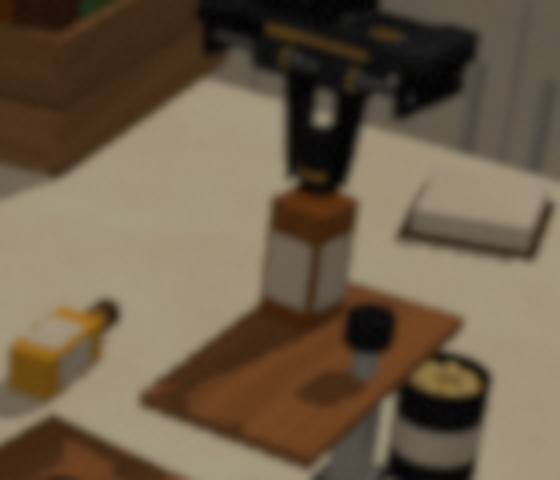

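```bash
python3 -m crank '[[0,0,0,0,29],[0,0,0,0,35],[0,0,0,0,60],[0,0,0,0,60],[0,0,0,0,60],[0,0,0,0,60],[0,0,-20,0,60],[0,0,-55,0,60],[0,0,-55,0,60],[0,0,-55,0,60]]'
python3 -m crank '[[0,-40,-5,3,60],[30,-80,-5,6,60],[60,-120,-5,11,60],[90,-160,-5,11,60],[110,-200,20,11,60],[110,-240,50,11,60],[110,-275,80,11,60],[110,-275,100,11,60],[110,-275,120,11,60],[110,-275,120,11,60]]'
cat >> h.py <<'E'
def blob(c,name,box=None):
    "PCA of a coloured body: centroid px, direction, area"
    h=cv2.cvtColor(c["img"],cv2.COLOR_BGR2HSV).astype(int);H,S,V=h[...,0],h[...,1],h[...,2]
    m={"yellow":(H>=18)&(H<=30)&(S>150)&(V>90),"blue":(H>95)&(H<115)&(S>90),"red":((H<9))&(S>130)&(V>100),
       "amber":(H>=5)&(H<=14)&(S>170)&(V>60),"purple":(H>125)&(H<150)&(S>100)}[name].astype(np.uint8)
    if box: z=np.zeros_like(m);z[box[1]:box[3],box[0]:box[2]]=1;m=m*z
    n,l,st,ce=cv2.connectedComponentsWithStats(m)
    if n<2: return None
    i=1+np.argmax(st[1:,4]);ys,xs=np.where(l==i)
    (cx,cy),(w,hh),a=cv2.minAreaRect(np.c_[xs,ys].astype(np.float32));return (round(cx,1),round(cy,1)),(round(w,1),round(hh,1)),round(a,1),int(st[i,4])
E
python3 - <<'E'
from h import *
t0=load("t0.png");t=shot("top","t11.png");a=shot("wrist","w11.png");s=env.state();print(s["eef_pos"],s["tcp_rot"][2])
B={"yellow":(150,240,215,275),"blue":(340,200,410,240),"red":(335,240,400,275)}
for n in B: print(n,blob(t0,n,B[n]),blob(t,n,B[n]))
print(blob(a,"yellow",(0,0,560,260)))
for p in ([355,358,25],[369,218,35]): print(w2px(a,p))
E
```

```text
t: 24.93
eef_pos: [644.1, 199.0, 373.5]
tcp_rot: [3.138, -0.001, 1.48]
ft_force: [-0.6, 0.4, -0.4]
opening: 0.628
grip_force: 0.0
t: 25.77
eef_pos: [376.0, 332.4, 246.7]
tcp_rot: [-3.136, 0.007, 1.29]
ft_force: [0.9, 0.5, 0.5]
opening: 0.633
grip_force: 0.0
[380.11316909 333.50318137 251.56630111] 1.2880845346195418
yellow ((183.5, 256.2), (14.9, 32.9), 84.3, 263) ((183.5, 256.2), (14.8, 32.9), 84.3, 259)
blue ((369.5, 221.0), (14.0, 31.0), 90.0, 211) ((369.5, 221.1), (14.2, 31.4), 86.4, 213)
red ((346.0, 254.0), (0.0, 0.0), 0.0, 1) ((363.0, 253.0), (0.0, 0.0), 0.0, 1)
((280.6, 236.1), (64.3, 38.3), 65.6, 1146)
[257.0187939  177.54310026]
[298.07667461 276.60525601]
```

```bash
python3 - <<'E'
from h import *
print(go(357,339,24,5.8))
E
```

```text
[-0.9, -23.5, 227.6, -22.0]
```

```bash
python3 -m crank '[[-1,-12,0,-7,60],[-1,-23,10,-14,60],[-1,-23,40,-22,60],[-1,-23,80,-22,60],[-1,-23,120,-22,60],[-1,-23,160,-22,60],[-1,-23,200,-22,60],[-1,-23,227,-22,60],[-1,-23,227,-22,60],[-1,-23,227,-22,40]]';python3 -m crank '[[0,0,0,0,15],[0,0,0,0,15],[0,0,0,0,15],[0,0,0,0,15],[0,0,0,0,15],[0,0,0,0,15],[0,0,0,0,15]]'; python3 -m crank '[[0,0,-10,0,15],[-2,0,-20,0,15],[-4,0,-30,0,15],[-8,0,-45,0,15],[-12,0,-60,0,15],[-18,0,-75,0,15],[-18,0,-95,0,15],[-18,0,-115,0,15],[-18,0,-130,0,15],[-18,0,-130,0,15]]'; python3 -m crank '[[0,0,0,0,27.4],[0,0,0,0,27.6],[0,0,0,0,27.75],[0,0,0,0,27.8],[0,0,0,0,27.8],[0,0,0,0,27.85],[0,0,0,0,27.85],[0,0,0,0,27.85],[0,0,0,0,20],[0,0,0,0,20]]'
python3 - <<'E'
from h import *
b=shot("scene","s12.png");s=env.state()
print(s["eef_pos"],blob(b,"yellow",(240,100,400,250)))
p=s["eef_pos"];print(w2px(b,p),w2px(b,p-[0,0,24]),w2px(b,p-[0,0,122]))
print(go(654,79,350))
E
```

```text
t: 26.7
eef_pos: [359.1, 339.1, 24.9]
tcp_rot: [-3.141, 0.0, 1.671]
ft_force: [-0.0, -0.2, 0.9]
opening: 0.6
grip_force: 0.0
t: 27.28
eef_pos: [357.8, 339.2, 25.4]
tcp_rot: [3.14, -0.001, 1.671]
ft_force: [-2.7, 0.3, 8.5]
opening: 0.291
grip_force: 29.9
t: 28.12
eef_pos: [360.1, 321.3, 157.9]
tcp_rot: [3.137, -0.002, 1.671]
ft_force: [0.5, 0.4, -3.0]
opening: 0.288
grip_force: 30.0
t: 28.95
eef_pos: [359.3, 320.9, 154.5]
tcp_rot: [-3.141, 0.0, 1.672]
ft_force: [0.5, 0.2, -3.7]
opening: 0.291
grip_force: 30.0
[359.35215256 320.94338266 154.56375234] ((305.5, 163.0), (12.0, 13.0), 90.0, 122)
[303.64464001 149.25666485] [303.45030943 155.47048093] [302.69100948 179.74947106]
[-270.4, 268.8, -195.4]
```

```bash
python3 -m crank '[[0,0,-40,0,20],[0,0,-80,0,20],[0,0,-120,0,20],[0,0,-160,0,20],[-30,0,-185,0,20],[-60,0,-185,0,20],[-95,0,-185,0,20],[-130,0,-185,0,20],[-165,0,-185,0,20],[-200,0,-185,0,20]]'; python3 -m crank '[[-35,30,0,0,20],[-70,60,0,0,20],[-70,95,0,0,20],[-70,130,0,0,20],[-70,165,0,0,20],[-70,200,0,0,20],[-70,235,0,0,20],[-70,258,0,0,20],[-70,269,0,0,20],[-70,269,0,0,20]]'; python3 -m crank '[[0,0,0,0,27.5],[0,0,0,0,27.7],[0,0,0,0,27.82],[0,0,0,0,27.82],[0,0,0,0,27.85],[0,0,0,0,27.85],[0,0,0,0,20],[0,0,10,0,20],[0,0,14,0,20],[0,0,14,0,20]]'; python3 -m crank '[[0,0,2,0,20],[0,0,4,0,20],[0,0,4,0,20]]'
python3 - <<'E'
from h import *
b=shot("scene","s13.png");s=env.state()
print(s["eef_pos"],blob(b,"yellow",(240,60,420,250)))
p=s["eef_pos"];print(w2px(b,p),w2px(b,p-[0,0,24]),w2px(b,p-[0,0,122]))
cv2.imwrite("pics/c13.png",cv2.resize(b["img"][70:210,240:420],None,fx=4,fy=4,interpolation=cv2.INTER_CUBIC))
E
```

```text
t: 29.83
eef_pos: [379.0, 120.5, 339.8]
tcp_rot: [3.141, 0.0, 1.672]
ft_force: [0.6, 0.3, -2.5]
opening: 0.287
grip_force: 30.0
t: 30.67
eef_pos: [655.8, 79.5, 338.0]
tcp_rot: [-3.14, 0.0, 1.671]
ft_force: [-0.8, 0.4, -3.8]
opening: 0.288
grip_force: 30.0
t: 31.5
eef_pos: [655.1, 79.9, 328.3]
tcp_rot: [3.135, -0.0, 1.672]
ft_force: [-1.2, 2.3, 15.6]
opening: 0.289
grip_force: 30.0
t: 31.75
eef_pos: [655.2, 80.3, 327.0]
tcp_rot: [3.132, -0.0, 1.672]
ft_force: [-4.1, 4.3, 31.2]
opening: 0.286
grip_force: 30.1
[655.2468152   80.23459602 327.00787344] ((337.0, 179.4), (20.0, 36.8), 8.4, 330)
[338.75706547 150.68560898] [338.06498819 159.22022113] [335.40455642 192.02833968]
```

```bash
python3 -m crank '[[0,0,-5,0,20],[0,0,-5,0,20]]'; python3 -m crank '[[0,0,0,0,27.6],[0,0,0,0,27.8],[0,0,0,0,27.85],[0,0,0,0,27.85]]'
python3 - <<'E'
from h import *
b=shot("scene","s14.png");s=env.state()
print(s["eef_pos"],blob(b,"yellow",(240,60,420,250)),blob(b,"amber",(340,100,420,190)))
cv2.imwrite("pics/c14.png",cv2.resize(b["img"][80:220,240:420],None,fx=4.4,fy=4.2,interpolation=cv2.INTER_CUBIC))
E
```

```text
t: 31.97
eef_pos: [654.3, 79.6, 327.8]
tcp_rot: [3.139, 0.0, 1.672]
ft_force: [-3.6, 2.2, 15.8]
opening: 0.293
grip_force: 30.0
t: 32.3
eef_pos: [654.1, 79.6, 326.9]
tcp_rot: [3.141, -0.0, 1.672]
ft_force: [-1.3, 1.3, 5.7]
opening: 0.292
grip_force: 3.8
[654.09287774  79.6112734  326.70762771] ((336.9, 179.5), (20.6, 36.8), 6.6, 337) ((370.5, 181.0), (16.0, 43.0), 90.0, 349)
```

View pics/c14.png

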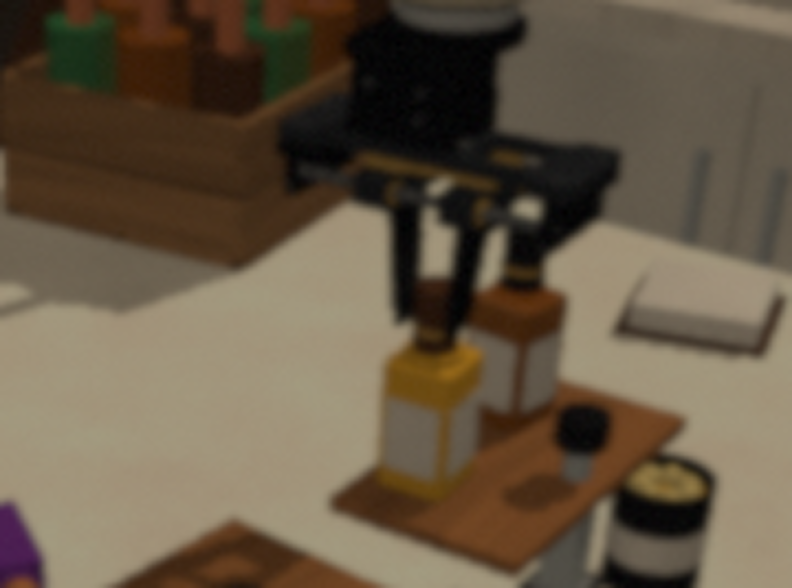

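```bash
python3 -m crank '[[0,0,0,0,29],[0,0,0,0,35],[0,0,0,0,60],[0,0,0,0,60],[0,0,0,0,60],[0,0,0,0,60],[0,0,-20,0,60],[0,0,-50,0,60],[0,0,-50,0,60],[0,0,-50,0,60]]'
python3 - <<'E'
from h import *
t0=load("t0.png");t=shot("top","t15.png")
for n,(x0,y0,x1,y1) in {"white":(285,215,340,242),"blue":(348,210,405,230),"red":(342,250,396,270)}.items():
    a=cv2.cvtColor(t0["img"],6)[y0:y1,x0:x1].astype(int);b=cv2.cvtColor(t["img"],6)[y0:y1,x0:x1].astype(int)
    print(n,abs(a-b).mean(),abs(a-b).max())
print(go(446,-176,250,-4.7), go(484,-376,250,3.9), go(365,-349,250,3.7))
E
```

```text
t: 33.18
eef_pos: [654.5, 79.4, 378.0]
tcp_rot: [3.139, 0.0, 1.672]
ft_force: [0.5, -0.3, -2.1]
opening: 0.629
grip_force: 0.0
white 16.68956228956229 21
blue 18.205263157894738 45
red 20.146296296296295 208
[-233.2, -232.8, 126.5, 10.5] [-436.0, -215.1, 126.5, 1.9] [-397.2, -330.8, 126.5, 2.1]
```

```bash
python3 -m crank '[[0,-28,0,5,60],[-28,-56,0,10.5,60],[-56,-84,0,10.5,60],[-84,-112,10,10.5,60],[-112,-140,20,10.5,60],[-140,-168,40,10.5,60],[-168,-196,60,10.5,60],[-196,-224,80,10.5,60],[-233,-233,100,10.5,60],[-233,-233,126,10.5,60]]'; python3 - <<'E'
from h import *
t=shot("top","t16.png");w=shot("wrist","w16.png");s=env.state();print(s["eef_pos"],s["tcp_rot"][2])
for n in ("yellow","blue"): print(n,blob(t,n,(340,200,410,240)))
print(go(446,-176,24,-4.7))
# look for white cap tip / copper in wrist
for p in ([445,-195,25],[456,-52,30]): print(w2px(w,p))
E
```

```text
t: 34.07
eef_pos: [444.4, -179.3, 250.5]
tcp_rot: [3.14, 0.002, 1.486]
ft_force: [-0.2, -0.1, -0.6]
opening: 0.63
grip_force: 0.0
[ 443.46064344 -176.35361215  246.85829079] 1.4850195867053364
yellow None
blue None
[-0.1, 4.0, 222.8, -0.2]
[283.94995365 206.37942346]
[283.08362405  82.50473761]
```

```bash
python3 -m crank '[[0,4,35,0,60],[0,4,70,0,60],[0,4,105,0,60],[0,4,140,0,60],[0,4,175,0,60],[0,4,205,0,60],[0,4,222,0,60],[0,4,222,0,60],[0,4,222,0,40],[0,4,222,0,15]]';python3 -m crank '[[0,0,0,0,15],[0,0,0,0,15],[0,0,0,0,15],[0,0,0,0,15],[0,0,0,0,15]]'; python3 -m crank '[[0,0,-10,0,15],[2,0,-20,0,15],[4,0,-30,0,15],[8,0,-45,0,15],[12,0,-60,0,15],[18,0,-75,0,15],[18,0,-95,0,15],[18,0,-115,0,15],[18,0,-135,0,15],[18,0,-135,0,15]]'; python3 -m crank '[[0,0,0,0,27.4],[0,0,0,0,27.6],[0,0,0,0,27.75],[0,0,0,0,27.8],[0,0,0,0,27.8],[0,0,0,0,27.83],[0,0,0,0,27.83],[0,0,0,0,20],[0,0,0,0,20]]';python3 - <<'E'
from h import *
b=shot("scene","s17.png");s=env.state();p=s["eef_pos"]
print(p,w2px(b,p),w2px(b,p-[0,0,24]),w2px(b,p-[0,0,122]), go(630.4,-64,340))
E
```

```text
t: 35.0
eef_pos: [450.6, -175.9, 29.9]
tcp_rot: [3.14, 0.001, 1.489]
ft_force: [-0.4, -0.1, 1.5]
opening: 0.541
grip_force: 0.0
t: 35.42
eef_pos: [450.0, -176.4, 29.3]
tcp_rot: [3.141, 0.001, 1.488]
ft_force: [-0.7, -1.5, 7.4]
opening: 0.291
grip_force: 30.0
t: 36.25
eef_pos: [452.2, -158.4, 167.5]
tcp_rot: [3.136, 0.002, 1.489]
ft_force: [0.4, -0.9, -3.1]
opening: 0.29
grip_force: 30.0
t: 37.0
eef_pos: [451.2, -158.2, 163.5]
tcp_rot: [-3.141, -0.0, 1.488]
ft_force: [0.4, 0.1, -2.8]
opening: 0.289
grip_force: 30.0
[ 451.17729068 -158.12692349  163.55200362] [219.42581155 214.72176752] [220.14195049 222.12141228] [222.90247965 250.64511664] [108.7, 170.8, -176.5]
```

```bash
python3 -m crank '[[0,0,-40,0,20],[0,0,-80,0,20],[0,0,-120,0,20],[0,0,-160,0,20],[20,20,-184,0,20],[50,45,-184,0,20],[80,70,-184,0,20],[109,100,-184,0,20],[109,135,-184,0,20],[109,160,-184,0,20]]';python3 -m crank '[[0,11,0,0,20],[0,11,0,0,20],[0,11,0,0,27.5],[0,11,0,0,27.7],[0,11,0,0,27.8],[0,11,0,0,27.83],[0,11,0,0,27.83],[0,11,0,0,27.83],[0,11,0,0,20],[0,11,0,0,20]]';  python3 -m crank '[[0,0,4,0,20],[0,0,8,0,20],[0,0,12,0,20],[0,0,12,0,20]]'; python3 -m crank '[[0,0,2,0,20],[0,0,4,0,20],[0,0,4,0,20]]'
```

```text
t: 37.88
eef_pos: [621.8, -60.9, 347.4]
tcp_rot: [3.141, -0.0, 1.491]
ft_force: [-0.6, -0.5, -2.3]
opening: 0.287
grip_force: 30.0
t: 38.72
eef_pos: [630.5, -63.7, 347.7]
tcp_rot: [3.141, 0.0, 1.488]
ft_force: [0.6, -0.5, -2.8]
opening: 0.286
grip_force: 30.0
t: 39.05
eef_pos: [632.1, -63.7, 341.1]
tcp_rot: [3.131, 0.001, 1.488]
ft_force: [-2.6, 1.8, 31.1]
opening: 0.286
grip_force: 30.2
t: 39.3
eef_pos: [632.3, -63.5, 338.4]
tcp_rot: [3.129, 0.001, 1.488]
ft_force: [-2.9, 2.9, 38.4]
opening: 0.289
grip_force: 30.2
```

```bash
python3 -m crank '[[0,0,-8,0,20],[0,0,-20,0,20],[0,0,-26,0,20],[0,0,-26,0,20]]'; python3 - <<'E'
from h import *
b=shot("scene","s18.png");s=env.state();p=s["eef_pos"]
w=shot("wrist","w18.png")
u=b["img"][60:260,180:430]
cv2.imwrite("pics/c18.png",np.vstack([cv2.resize(u,(500,400),interpolation=cv2.INTER_CUBIC),cv2.resize(w["img"][220:] if 0 else w["img"][:300],(500,200))]))
print(p,(w2px(b,p)-[180,60])*2,(w2px(b,p-[0,0,122])-[180,60])*2)
E
```

```text
t: 39.63
eef_pos: [630.9, -63.7, 358.7]
tcp_rot: [3.14, 0.0, 1.488]
ft_force: [-0.1, -0.0, -2.6]
opening: 0.285
grip_force: 29.9
[630.71725846 -63.7029527  357.6112958 ] [231.24910085 192.24539152] [229.45028513 281.61381814]
```

View pics/c18.png

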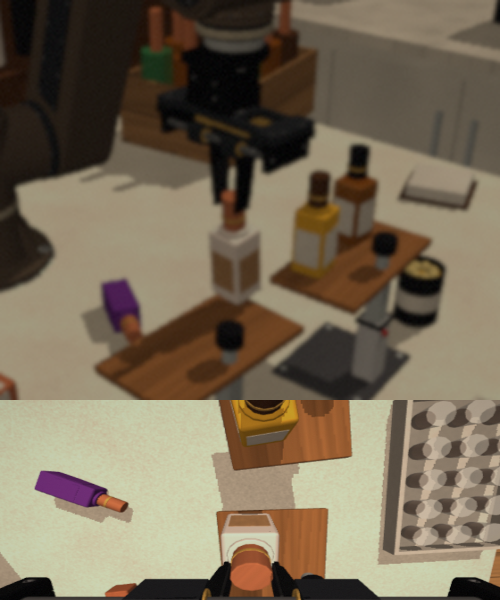

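```bash
python3 -m crank '[[0,0,6,0,20],[0,0,12,0,20],[0,0,14,0,20],[0,0,14,0,20]]'; python3 -m crank '[[0,0,2,0,20],[0,0,2,0,20],[0,0,2,0,20]]'; python3 -m crank '[[0,0,2,0,20],[0,0,2,0,20],[0,0,2,0,20]]'
```

```text
t: 40.07
eef_pos: [630.4, -63.7, 342.2]
tcp_rot: [-3.139, -0.0, 1.488]
ft_force: [-0.4, 1.1, -3.3]
opening: 0.284
grip_force: 29.9
t: 40.32
eef_pos: [630.7, -63.7, 341.6]
tcp_rot: [3.142, 0.0, 1.488]
ft_force: [-0.2, -0.5, -3.1]
opening: 0.289
grip_force: 29.9
t: 40.57
eef_pos: [630.8, -63.7, 340.0]
tcp_rot: [3.141, 0.0, 1.488]
ft_force: [-0.5, 0.3, -0.2]
opening: 0.285
grip_force: 30.0
```

```bash
python3 -m crank '[[0,0,1,0,20],[0,0,2,0,20],[0,0,2,0,27.6],[0,0,2,0,27.8],[5,0,2,0,27.85],[10,0,2,0,27.85],[15,0,3,0,27.85],[20,0,4,0,27.85],[22,0,5,0,27.85],[22,0,5,0,27.85]]'; python3 - <<'E'
from h import *
b=shot("scene","s19.png");s=env.state();p=s["eef_pos"];print(p,s["ft_force"])
# vertical-edge fit of the white body: left silhouette edge, using saturation contrast with counter
c=w2px(b,[p[0],p[1],240]);print("body px",c)
g=cv2.cvtColor(b["img"],6)
for v in range(int(c[1])-14,int(c[1])+16,3): print(v,g[v,int(c[0])-22:int(c[0])+24].tolist())
E
```

```text
t: 41.4
eef_pos: [632.5, -41.2, 335.0]
tcp_rot: [3.141, 0.001, 1.489]
ft_force: [-2.0, -2.0, 4.8]
opening: 0.292
grip_force: 4.6
[632.49548842 -41.41500795 335.01188304] [-1.6252695  -1.39969591  5.90021196]
body px [300.95191875 195.96260321]
181 [151, 150, 149, 150, 150, 150, 151, 150, 149, 143, 131, 117, 115, 114, 113, 110, 107, 106, 106, 107, 106, 105, 104, 105, 111, 116, 120, 122, 123, 126, 135, 143, 145, 142, 139, 142, 146, 149, 150, 151, 151, 151, 150, 150, 150, 150]
184 [151, 151, 150, 150, 150, 149, 150, 150, 148, 140, 124, 111, 107, 105, 107, 108, 110, 112, 114, 115, 114, 115, 120, 131, 137, 137, 135, 133, 127, 120, 111, 105, 101, 100, 108, 128, 142, 149, 149, 150, 149, 150, 151, 150, 150, 150]
187 [150, 151, 150, 150, 150, 150, 149, 149, 145, 134, 120, 108, 105, 106, 106, 106, 106, 106, 106, 106, 107, 109, 110, 109, 105, 101, 98, 96, 94, 95, 95, 94, 96, 98, 113, 132, 144, 149, 149, 149, 150, 150, 151, 151, 150, 150]
190 [147, 147, 147, 147, 148, 147, 148, 147, 142, 126, 99, 83, 81, 86, 94, 100, 103, 104, 106, 106, 107, 107, 104, 101, 97, 94, 93, 94, 92, 92, 91, 89, 87, 94,
[... 609 characters left out ...]
7, 56, 61, 77, 107, 132, 139, 121, 90, 64, 54, 52, 51, 49, 48, 48, 47]
202 [148, 148, 148, 148, 148, 148, 148, 142, 128, 102, 78, 68, 65, 65, 65, 66, 65, 66, 66, 73, 86, 96, 93, 80, 68, 58, 58, 58, 58, 56, 57, 63, 86, 118, 140, 146, 140, 129, 117, 105, 95, 83, 69, 60, 53, 50]
205 [147, 146, 145, 146, 146, 148, 148, 141, 123, 98, 75, 67, 66, 66, 66, 66, 66, 65, 67, 75, 91, 97, 91, 76, 63, 58, 58, 58, 58, 57, 59, 68, 95, 125, 144, 150, 149, 150, 151, 150, 149, 147, 144, 140, 134, 125]
208 [147, 146, 146, 144, 140, 133, 126, 114, 104, 100, 99, 96, 89, 84, 77, 72, 69, 67, 70, 80, 92, 96, 87, 71, 61, 59, 59, 61, 64, 69, 75, 88, 111, 134, 148, 151, 152, 151, 152, 151, 152, 150, 149, 150, 151, 150]
```

```bash
python3 -m crank '[[-3,0,0,0,27.85],[-5,0,0,0,27.9],[-5,0,0,0,29],[-5,0,0,0,35],[-5,0,0,0,60],[-5,0,0,0,60],[-5,0,0,0,60],[-5,0,-20,0,60],[-5,0,-50,0,60],[-5,0,-50,0,60]]'; python3 - <<'E'
from h import *
b=shot("scene","s20.png");s=env.state();p=s["eef_pos"];print(p,s["ft_force"])
c=w2px(b,[632,-43,240])
g=cv2.cvtColor(b["img"],6)
for v in range(int(c[1])-12,int(c[1])+16,6): 
    r=g[v,275:330].astype(float);L=np.argmax(r<125);R=len(r)-1-np.argmax(r[::-1]<120);print(v,275+L-1+(r[L-1]-125)/(r[L-1]-r[L]),R+275)
for x,y in((609,-66),(655,-20)):print(w2px(b,[x,y,194]),w2px(b,[x,y,286]))
t=shot("top","t20.png");
for n,bx in {"blue":(340,200,410,240)}.items(): print(n,blob(t,n,bx))
print(go(484,-376,250,3.9))
E
```

```text
t: 42.28
eef_pos: [633.0, -46.8, 389.9]
tcp_rot: [3.134, 0.001, 1.488]
ft_force: [1.4, -0.2, 1.2]
opening: 0.63
grip_force: 0.0
[632.63476574 -46.74250503 387.39239766] [ 0.65671934 -0.33334435  0.25566705]
184 286.1333333333333 329
190 285.875 329
196 285.5 329
202 285.5 329
208 283.75 309
[287.26930188 212.05007903] [287.55007581 180.53240213]
[312.61309502 210.98646453] [314.12850867 179.52048835]
blue ((369.5, 221.3), (14.0, 31.3), 87.1, 205)
[-340.4, -120.8, 135.3, -8.6]
```

```bash
python3 -m crank '[[-20,-33,0,-4,60],[-60,-43,0,-8.6,60],[-100,-53,0,-8.6,60],[-140,-63,0,-8.6,60],[-180,-73,20,-8.6,60],[-215,-83,40,-8.6,60],[-250,-95,60,-8.6,60],[-280,-105,85,-8.6,60],[-310,-115,110,-8.6,60],[-340,-121,135,-8.6,60]]'; python3 -m crank '[[0,0,0,0,60],[0,0,0,0,60]]'; python3 - <<'E'
from h import *
w=shot("wrist","w21.png");s=env.state();print(s["eef_pos"],s["tcp_rot"][2])
print(blob(w,"blue",(100,0,460,260)),[w2px(w,q).round(1) for q in ([475,-248,30],[486,-395,23])])
print(go(486,-375,24,3.9))
E
```

```text
t: 43.22
eef_pos: [481.8, -376.6, 247.7]
tcp_rot: [-3.141, -0.001, 1.638]
ft_force: [0.4, -0.2, 0.5]
opening: 0.627
grip_force: 0.0
t: 43.38
eef_pos: [482.1, -376.3, 247.1]
tcp_rot: [-3.139, -0.003, 1.636]
ft_force: [0.8, 0.9, -0.1]
opening: 0.634
grip_force: 0.0
[ 483.02269918 -375.56138799  248.60463893] 1.6371327171327348
((285.0, 125.5), (87.0, 40.0), 90.0, 1701) [array([281.4,  80.9]), array([282.6, 207. ])]
[-0.0, 3.3, 224.6, -0.1]
```

```bash
python3 -m crank '[[0,4,35,0,60],[0,4,70,0,60],[0,4,105,0,60],[0,4,140,0,60],[0,4,175,0,60],[0,4,205,0,60],[0,4,223,0,60],[0,4,223,0,60],[0,4,223,0,40],[0,4,223,0,15]]';python3 -m crank '[[0,0,0,0,15],[0,0,0,0,15],[0,0,0,0,15],[0,0,0,0,15],[0,0,0,0,15]]'; python3 -m crank '[[0,0,-10,0,15],[2,0,-20,0,15],[4,0,-30,0,15],[8,0,-45,0,15],[12,0,-60,0,15],[18,0,-75,0,15],[18,0,-95,0,15],[18,0,-115,0,15],[18,0,-130,0,15],[18,0,-130,0,15]]'; python3 -m crank '[[0,0,0,0,27.4],[0,0,0,0,27.6],[0,0,0,0,27.7],[0,0,0,0,27.8],[0,0,0,0,27.8],[0,0,0,0,27.8],[0,0,0,0,27.8],[0,0,0,0,20],[0,0,0,0,20]]';python3 - <<'E'
from h import *
b=shot("scene","s22.png");s=env.state();p=s["eef_pos"]
print(p,blob(b,"blue",(100,150,350,350)),w2px(b,p),w2px(b,p-[0,0,76]),w2px(b,p-[0,0,122]), go(624,-214,340))
E
```

```text
t: 44.27
eef_pos: [488.5, -375.3, 28.5]
tcp_rot: [3.14, 0.002, 1.639]
ft_force: [0.5, 0.2, 0.1]
opening: 0.543
grip_force: 0.0
t: 44.68
eef_pos: [487.6, -375.7, 27.4]
tcp_rot: [3.141, 0.001, 1.638]
ft_force: [-1.0, -0.1, 6.2]
opening: 0.289
grip_force: 30.0
t: 45.52
eef_pos: [487.0, -357.9, 160.4]
tcp_rot: [3.138, 0.004, 1.639]
ft_force: [1.1, -0.2, -3.1]
opening: 0.291
grip_force: 30.0
t: 46.27
eef_pos: [486.2, -357.3, 156.6]
tcp_rot: [-3.141, -0.0, 1.638]
ft_force: [-0.0, -0.9, -3.2]
opening: 0.292
grip_force: 30.0
[ 486.15410941 -357.2927632   156.56621053] ((158.3, 284.0), (23.3, 13.7), 13.0, 241) [166.23222734 258.9540147 ] [170.90066495 283.14558146] [173.54703084 296.85889256] [133.7, 147.2, -183.4]
```

```bash
cat >> h.py <<'E'
def fitbottle(f,name,base_lat=True):
    pass
def tilt(b,p,yaw,m,d0=122,up=1):
    "fit tilt angle about finger axis & grip distance so that body+ silhouette matches mask m (hull)"
    from scipy.optimize import minimize
    # bottle axis in plane of tool x & z ; tilt>0 = base toward +tool x
    R=Ro.from_euler('xyz',[np.pi,0,yaw]).as_matrix();X,Y=R[:,0],R[:,1];Z=np.array([0,0,1.])
    H=cv2.convexHull(np.argwhere(m)[:,::-1].astype(np.float32));best=None
    A=np.zeros(m.shape,np.uint8);cv2.fillConvexPoly(A,H.astype(int),1)
    for d in range(112,142,3):
      for t in np.radians(np.arange(-30,92,3)):
        ax=-np.sin(t)*X+np.cos(t)*Z; s=np.cos(t)*X+np.sin(t)*Z; B=p-ax*d
        pts=np.array([w2px(b,B+ax*h+s*i*23+Y*j*23) for h in(0,92) for i in(-1,1) for j in(-1,1)],np.float32)
        M=np.zeros(m.shape,np.uint8);cv2.fillConvexPoly(M,cv2.convexHull(pts).astype(int),1)
        iou=(M&A).sum()/(M|A).sum()
        if best is None or iou>best[0]: best=(round(float(iou),3),d,round(float(np.degrees(t))))
    return best
E
python3 - <<'E'
from h import *
b=load("s22.png");p=env.state()["eef_pos"]
h=cv2.cvtColor(b["img"],cv2.COLOR_BGR2HSV).astype(int)
m=(h[...,0]>95)&(h[...,0]<118)&(h[...,1]>90);z=np.zeros_like(m);z[250:320,135:215]=1;m&=z
ys,xs=np.where(m);print(m.sum(),xs.min(),xs.max(),ys.min(),ys.max())
print(tilt(b,p,1.638,m))
E
```

```text
275 142 170 262 315
(0.742, 133, -27)
```

```bash
sed -i 's/np.arange(-30,92,3)/np.arange(-90,92,3)/' h.py; python3 - <<'E'
from h import *
b=load("s22.png");p=env.state()["eef_pos"]
h=cv2.cvtColor(b["img"],cv2.COLOR_BGR2HSV).astype(int)
m=(h[...,0]>95)&(h[...,0]<118)&(h[...,1]>80)&(h[...,2]>30);z=np.zeros_like(m);z[250:330,120:225]=1;m&=z
print(tilt(b,p,1.638,m))
g=b["img"]
for v in range(255,322,4): print(v,''.join('B' if m[v,u] else ('w' if h[v,u,1]<60 and h[v,u,2]>110 else ('k' if h[v,u,2]<50 else '.')) for u in range(130,215)))
E
```

```text
(0.725, 139, -24)
255 .........w.wwwww.w.w.www...kkkkkkkkkkkkkkkkkkkkkkkk..................................
259 .....w......................k..wwww..kkkkkkkkk.....................................w.
263 ....www...w...................wwwww..kkkkkkkk........................................
267 wwww....ww...................wwwww....kkkkk..........................................
271 .wwww..............................................w.................................
275 www......www........kkkk....www...............wwww...................................
279 ....w........kkkk.BBBBBBBBBBBBBB...BBBB..wwwwwww.....................................
283 .......ww........BBBBBBBBBBBBBBBBBBBBBBBBB..ww.ww.w..................................
287 ....w.................BBBBBBBBBBBBBBBBBB..wwwwww.................ww..w...........ww.w
291 ............wwwww...www....BB............www....ww.........w..................w.wwwww
295 ............wwwwwwwwwwwww...............wwwwww....wwwww...ww...w....w.wwwwwwwwwwwwwww
299 ...........wwww....w.ww................wwwwwwww..ww..ww................wwwwwwwwwwwwww
303 .........wwwwwww...w.w................wwwwwwwwwww..wwwwww..ww.w....wwwwwwwwwwwwwwwwww
307 w....w.www.....wwwwww...............wwww.....wwwwwwww.....www..........w..wwwwwwwwwww
311 .....wwwww...BBBB...................w..ww.........w............wwwwwww.....ww........
315 wwwwwww.w.wwwwww...BBBBBBB........www....ww.......ww...wwwww..www....................
319 wwwwwwwwwwwwwww...wwwwwwwwww...wwwww..w................w.............................
```

```bash
python3 - <<'E'
from h import *
print(go(626,-160,345))
E
python3 -m crank '[[0,0,-40,0,20],[0,0,-80,0,20],[0,0,-120,0,20],[0,0,-160,0,20],[25,20,-188,0,20],[55,40,-188,0,20],[85,60,-188,0,20],[115,80,-188,0,20],[145,100,-188,0,20],[170,120,-188,0,20]]'; python3 - <<'E'
from h import *
print(env.state()["eef_pos"],go(626,-160,345))
E
```

```text
[187.5, 152.8, -188.4]
t: 47.15
eef_pos: [594.9, -177.4, 344.9]
tcp_rot: [3.141, -0.0, 1.639]
ft_force: [0.7, -0.7, -3.4]
opening: 0.289
grip_force: 30.0
[ 594.88791797 -177.37537785  344.85177725] [15.2, 32.2, -0.1]
```

```bash
python3 -m crank '[[15,30,0,0,20],[15,32,0,0,20],[15,32,3,0,20],[15,32,6,0,20],[15,32,8,0,20],[15,32,8,0,20]]';python3 -m crank '[[0,0,3,0,20],[0,0,3,0,20],[0,0,3,0,20]]';python3 -m crank '[[0,0,3,0,20],[0,0,3,0,20],[0,0,3,0,20]]'; python3 - <<'E'
from h import *
b=shot("scene","s23.png");s=env.state();p=s["eef_pos"];print(p)
h=cv2.cvtColor(b["img"],cv2.COLOR_BGR2HSV).astype(int)
m=(h[...,0]>95)&(h[...,0]<118)&(h[...,1]>80)&(h[...,2]>30);c=w2px(b,p-[0,0,75]).astype(int);z=np.zeros_like(m);z[c[1]-40:c[1]+45,c[0]-60:c[0]+60]=1;m&=z
m2=cv2.morphologyEx(m.astype(np.uint8),cv2.MORPH_OPEN,np.ones((2,2)))
print(tilt(b,p,s["tcp_rot"][2],m2),c,w2px(b,p))
for v in range(c[1]-30,c[1]+36,4): print(v,''.join('B' if m[v,u] else ('w' if h[v,u,1]<60 and h[v,u,2]>110 else ('k' if h[v,u,2]<50 else '.')) for u in range(c[0]-45,c[0]+35)))
E
```

```text
t: 47.65
eef_pos: [624.5, -163.3, 336.1]
tcp_rot: [-3.141, -0.0, 1.637]
ft_force: [-0.6, -0.1, -2.7]
opening: 0.286
grip_force: 30.0
t: 47.9
eef_pos: [625.1, -162.9, 333.7]
tcp_rot: [-3.142, 0.0, 1.638]
ft_force: [0.1, 0.1, -2.2]
opening: 0.291
grip_force: 30.0
t: 48.15
eef_pos: [625.3, -162.6, 330.5]
tcp_rot: [-3.141, -0.0, 1.638]
ft_force: [0.4, -0.5, -2.5]
opening: 0.288
grip_force: 30.0
[ 625.36115965 -162.51850016  330.580996  ]
(0.735, 139, -24) [265 209] [265.30408539 181.58149317]
179 ....w.ww..w.wwwwwwwwwwwwwwwwwwwwww..kkkkk.......kkkkkkk...ww..w.www.www.........
183 .....ww..w..wwww.w.wwwwwwwwwwwwwwww.kk..wwwwww..kkkkkkk..wwwwwwwwww.............
187 ..........................w..wwwwwww....wwwww...kkkkkk....w.ww...............w.w
191 ............................w.w.......wwwwww....kk..............................
195 .w.www...ww........................w............................................
199 ..w.......wwwwwwwwwwwwwww.wwwwww.......w........................................
203 ...w......w.................BBBBBBBBBBBBBBBB.....www............................
207 ..w......ww...............BBBBBBBBBBBBBBBBBBBBBBBBB..w..........................
211 .www...........................BBBBBBBBBBBBBBBBBBB..w...........................
215 .........................w.www.ww......BB.......................................
219 w.......................wwww......ww............................................
223 ww.....................wwwwwww.wwww.................................kkkkkkkkkkkk
227 ..w...................wwwwwwww.www..................................kkkkkkkkkkkk
231 ......................ww.ww.ww.ww...................................kkkkkkkkkkkk
235 ....................BBB.......ww........................................kkkkkk..
239 ........................BBBBBBBBBBB....BBBB.....................................
243 ...................................kkkkk........................................
```

```bash
python3 -m crank '[[0,0,3,0,20],[0,0,3,0,20],[0,0,3,0,20]]';python3 -m crank '[[0,0,2,0,20],[0,0,3,0,20],[0,0,3,0,20]]'
```

```text
t: 48.45
eef_pos: [625.8, -162.3, 329.3]
tcp_rot: [3.139, 0.001, 1.639]
ft_force: [-0.1, 1.8, 6.9]
opening: 0.289
grip_force: 30.0
t: 48.7
eef_pos: [626.1, -161.8, 328.6]
tcp_rot: [3.136, 0.001, 1.639]
ft_force: [-3.1, 5.3, 20.5]
opening: 0.287
grip_force: 30.0
```

```bash
python3 -m crank '[[0,0,-2,0,27.4],[0,0,-2,0,27.7],[-6,0,-3,0,27.8],[-13,0,-4,0,27.8],[-20,0,-5,0,27.8],[-27,0,-5,0,27.8],[-34,0,-4,0,27.8],[-40,0,-3,0,27.8],[-44,0,-2,0,27.8],[-44,0,-2,0,27.8]]'; python3 - <<'E'
from h import *
b=shot("scene","s24.png");s=env.state();p=s["eef_pos"];print(p)
h=cv2.cvtColor(b["img"],cv2.COLOR_BGR2HSV).astype(int)
m=(h[...,0]>95)&(h[...,0]<118)&(h[...,1]>80)&(h[...,2]>30);c=w2px(b,p-[0,0,75]).astype(int);z=np.zeros_like(m);z[c[1]-40:c[1]+45,c[0]-60:c[0]+60]=1;m&=z
m2=cv2.morphologyEx(m.astype(np.uint8),cv2.MORPH_OPEN,np.ones((2,2)))
print(tilt(b,p,s["tcp_rot"][2],m2),c,w2px(b,p))
for v in range(c[1]-30,c[1]+36,4): print(v,''.join('B' if m[v,u] else ('w' if h[v,u,1]<60 and h[v,u,2]>110 else ('k' if h[v,u,2]<50 else '.')) for u in range(c[0]-45,c[0]+35)))
E
```

```text
t: 49.53
eef_pos: [628.9, -207.8, 327.6]
tcp_rot: [3.139, 0.002, 1.638]
ft_force: [1.5, -1.1, 5.2]
opening: 0.292
grip_force: 5.1
[ 628.89655069 -207.4266999   327.68959619]
(0.651, 139, -3) [253 219] [252.38419762 191.14824352]
189 .............................w.....k.wwwwwwwww.kkkkkkk......w...................
193 .........................................ww....kkkkkkk..........................
197 ...w.....w.w..w........www.....................kkkkkk...........................
201 ....wwww.......ww....wwww......................kk...............................
205 ..wwwwwwww.wwww......ww...........................wwwwww........................
209 w..ww..wwwwwwwwww.....w.........BBBBB............BBBB...ww......................
213 ...w.ww.w...ww...............BBBBBBBBBBBBBBBBBBBBBBBBBB..w......................
217 .ww.ww.wwwww.................BBBBBBBBBBBBBBBBBBBBBBBBB..ww......................
221 ...wwwww..wwww.......................BBBBBBBBBBBB...............................
225 w.w..w......w..................www..............................................
229 ....w..............................w..w.........................................
233 ................................w.w.w.www.......................................
237 .....................................ww.........................................
241 ................................................................................
245 ...............................k..BBBB.....BB...BB..............................
249 ..............wwwwww...................k.....k..................................
253 ...........w...wwwwwwwwwwwww....................................................
```

```bash
python3 -m crank '[[0,0,1,0,27.85],[0,0,1,0,27.9],[0,0,1,0,29],[0,0,1,0,35],[0,0,1,0,60],[0,0,1,0,60],[0,0,1,0,60],[0,0,-20,0,60],[0,0,-55,0,60],[0,0,-55,0,60]]'; python3 - <<'E'
from h import *
b=shot("scene","s25.png");s=env.state();p=s["eef_pos"];print(p,go(368,-348,250,3.7))
h=cv2.cvtColor(b["img"],cv2.COLOR_BGR2HSV).astype(int)
m=(h[...,0]>95)&(h[...,0]<118)&(h[...,1]>80)&(h[...,2]>30);c=(252,217)
for v in range(c[1]-30,c[1]+36,6): print(v,''.join('B' if m[v,u] else ('w' if h[v,u,1]<60 and h[v,u,2]>110 else ('k' if h[v,u,2]<50 else '.')) for u in range(c[0]-45,c[0]+35)))
E
```

```text
t: 50.42
eef_pos: [629.2, -206.8, 387.7]
tcp_rot: [3.134, 0.004, 1.638]
ft_force: [0.1, -0.4, 2.0]
opening: 0.627
grip_force: 0.0
[ 628.93922166 -206.61694787  384.9838864 ] [-123.1, -270.6, 134.0, 0.2]
187 ...................w...............www.w..wwwwwwwwwwwwwwwww.w.www......w........
193 ..................................wwwwwwwwwwwwww................................
199 ....www.w......ww.......wwwwwwwwww.............w................................
205 w..ww.wwwwwwwww....ww.ww..........................wwww..ww......................
211 .w...w.......www.......w........BB..............BBBBB...w.......................
217 wwwww.wwwwww.w...............BBBBBBBBBBBBBBBBBBBBBBBBB..ww......................
223 ...www..w.wwww....................BBBBBBBBBBBBBBB...............................
229 ................................................................................
235 ................................................................................
241 ................................................................................
247 .................ww..............kk..BB.....BB..B...............................
```

Blue stands. Now the red bottle.

```bash
python3 -m crank '[[-10,-38,0,0,60],[-22,-76,0,0,60],[-35,-114,10,0,60],[-50,-150,30,0,60],[-65,-185,50,0,60],[-80,-220,70,0,60],[-100,-250,90,0,60],[-123,-271,120,0,60],[-123,-271,134,0,60],[-123,-271,134,0,60]]'; python3 -m crank '[[0,0,0,0,60],[0,0,0,0,60]]'; python3 - <<'E'
from h import *
w=shot("wrist","w26.png");s=env.state();print(s["eef_pos"],s["tcp_rot"][2])
h=cv2.cvtColor(w["img"],cv2.COLOR_BGR2HSV).astype(int);m=((h[...,0]<14)|(h[...,0]>172))&(h[...,1]>130)&(h[...,2]>70);m[260:]=0
n,l,st,ce=cv2.connectedComponentsWithStats(m.astype(np.uint8));print([x.tolist() for x in st[1:] if x[4]>200])
print([w2px(w,q).round(1) for q in ([357,-225,30],[366,-368,23])],go(368,-348,24,3.7))
E
```

```text
t: 51.3
eef_pos: [364.0, -347.4, 244.1]
tcp_rot: [-3.138, -0.005, 1.635]
ft_force: [-0.1, -0.1, 0.3]
opening: 0.631
grip_force: 0.0
t: 51.47
eef_pos: [366.9, -347.2, 248.4]
tcp_rot: [3.141, 0.001, 1.639]
ft_force: [0.5, 0.2, -0.4]
opening: 0.633
grip_force: 0.0
[ 367.13381447 -347.18006528  248.68209001] 1.6394313794118616
[[260, 85, 41, 89, 1868]]
[array([278.2,  85.8]), array([278. , 207.4])] [-0.6, 0.6, 224.7, 0.2]
```

```bash
python3 -m crank '[[0,3,35,0,60],[0,3,70,0,60],[0,3,105,0,60],[0,3,140,0,60],[0,3,175,0,60],[0,3,205,0,60],[0,3,223,0,60],[0,3,223,0,60],[0,3,223,0,40],[0,3,223,0,15]]';python3 -m crank '[[0,0,0,0,15],[0,0,0,0,15],[0,0,0,0,15],[0,0,0,0,15],[0,0,0,0,15]]'; python3 -m crank '[[0,0,-10,0,15],[2,0,-20,0,15],[4,0,-30,0,15],[8,0,-45,0,15],[12,0,-60,0,15],[18,0,-75,0,15],[18,0,-95,0,15],[18,0,-115,0,15],[18,0,-130,0,15],[18,0,-130,0,15]]'; python3 -m crank '[[0,0,0,0,27.4],[0,0,0,0,27.6],[0,0,0,0,27.7],[0,0,0,0,27.7],[0,0,0,0,27.75],[0,0,0,0,27.75],[0,0,0,0,27.75],[0,0,0,0,20]]';cat > tr.py <<'E'
from h import *
import sys
b=shot("scene",sys.argv[1]);s=env.state();p=s["eef_pos"]
h=cv2.cvtColor(b["img"],cv2.COLOR_BGR2HSV).astype(int);m=((h[...,0]<11)|(h[...,0]>172))&(h[...,1]>120)&(h[...,2]>60)
c=w2px(b,p-[0,0,75]).astype(int);z=np.zeros_like(m);z[c[1]-45:c[1]+45,c[0]-60:c[0]+60]=1;m&=z
print(p,tilt(b,p,s["tcp_rot"][2],m),w2px(b,p),w2px(b,p-[0,0,122]))
for v in range(c[1]-36,c[1]+40,4): print(v,''.join('R' if m[v,u] else ('w' if h[v,u,1]<60 and h[v,u,2]>110 else ('k' if h[v,u,2]<50 else '.')) for u in range(c[0]-45,c[0]+45)))
print(go(627,-140,345))
E
python3 tr.py s27.png
```

```text
t: 52.35
eef_pos: [370.2, -347.6, 26.1]
tcp_rot: [3.14, 0.002, 1.639]
ft_force: [-0.3, 0.5, 1.2]
opening: 0.543
grip_force: 0.0
t: 52.77
eef_pos: [369.4, -347.6, 25.3]
tcp_rot: [3.141, 0.001, 1.638]
ft_force: [-1.5, -0.6, 6.5]
opening: 0.286
grip_force: 29.8
t: 53.6
eef_pos: [368.7, -329.7, 158.0]
tcp_rot: [3.139, 0.004, 1.639]
ft_force: [0.4, -0.1, -3.3]
opening: 0.289
grip_force: 30.0
t: 54.27
eef_pos: [368.0, -329.2, 154.5]
tcp_rot: [-3.141, -0.0, 1.638]
ft_force: [-0.5, -0.4, -2.8]
opening: 0.285
grip_force: 30.0
[ 367.99412007 -329.2264098   154.50805886] (0.764, 136, -15) [147.04029951 234.40677087] [154.94197394 270.95190013]
221 ...........ww...............kkkkk......kkkkkkkkkkkkkkkkkkkkkkkkkkk..............wwwwwwwwww
225 w...www.w.....................kkkkkkkkkkkkkkkkkkkkkkkkkkkkk...............wwwwwwwwwwwwwwww
229 ...............................kkkkkkkkkkkkkkkkkkkkk...................ww.................
233 ................................kkkkkkkkkkkkkkkk.....................w.....w..............
237 ..................................kkkkkkkkkkkkkk...........................
[... 668 characters left out ...]
ww..........
269 ......wwwwwwwwww.wwwwww.....w.w....RR........................ww....wwwwwwwww..............
273 wwwwww...ww.wwwwwww...........www..R......................wwwwww......www.www.............
277 wwww.wwwwww.ww.......w....RR.......R.....................w...............w................
281 .............ww.........w.....RRRRRRRRRRRR.....................wwwwwwwww..................
285 ...................................................................w..wwww................
289 .......................................................................................ww.
293 .........................................................w.w...w.ww.........ww....w.......
[171.4, 271.1, -190.5]
```

```bash
python3 -m crank '[[0,0,-40,0,20],[0,0,-80,0,20],[0,0,-120,0,20],[0,0,-160,0,20],[30,0,-190,0,20],[65,0,-190,0,20],[100,0,-190,0,20],[135,0,-190,0,20],[170,0,-190,0,20],[195,0,-190,0,20]]'; python3 - <<'E'
from h import *
print(go(626,-93,345))
E
```

```text
t: 55.15
eef_pos: [353.8, -132.3, 344.7]
tcp_rot: [3.141, -0.0, 1.638]
ft_force: [0.1, -0.1, -2.7]
opening: 0.295
grip_force: 30.0
[20.8, 274.2, -0.3]
```

```bash
python3 -m crank '[[10,35,0,0,20],[21,70,0,0,20],[21,105,0,0,20],[21,140,0,0,20],[21,175,0,0,20],[21,210,0,0,20],[21,240,0,0,20],[21,262,0,0,20],[21,274,0,0,20],[21,274,0,0,20]]';python3 -m crank '[[0,0,3,0,20],[0,0,6,0,20],[0,0,8,0,20],[0,0,8,0,20]]';python3 -m crank '[[0,0,3,0,20],[0,0,3,0,20],[0,0,3,0,20]]';python3 -m crank '[[0,0,3,0,20],[0,0,3,0,20],[0,0,3,0,20]]'
```

```text
t: 55.98
eef_pos: [628.5, -94.9, 343.2]
tcp_rot: [-3.14, -0.001, 1.639]
ft_force: [0.0, -0.7, -2.9]
opening: 0.291
grip_force: 30.0
t: 56.32
eef_pos: [626.0, -95.4, 336.4]
tcp_rot: [-3.141, -0.0, 1.638]
ft_force: [0.6, -0.4, -3.8]
opening: 0.29
grip_force: 30.0
t: 56.57
eef_pos: [626.6, -95.3, 333.7]
tcp_rot: [3.142, 0.0, 1.638]
ft_force: [0.9, 0.1, -2.6]
opening: 0.29
grip_force: 30.0
t: 56.82
eef_pos: [626.8, -95.3, 330.4]
tcp_rot: [-3.141, 0.0, 1.638]
ft_force: [-0.7, 0.8, -3.2]
opening: 0.292
grip_force: 30.0
```

```bash
python3 -m crank '[[0,0,2,0,20],[0,0,2,0,20],[0,0,2,0,20]]';python3 -m crank '[[0,0,2,0,20],[0,0,2,0,20],[0,0,2,0,20]]'; python3 -m crank '[[0,0,2,0,20],[0,0,2,0,20],[0,0,2,0,20]]'
```

```text
t: 57.07
eef_pos: [626.8, -95.3, 328.5]
tcp_rot: [-3.141, -0.0, 1.638]
ft_force: [-0.5, 0.3, -3.0]
opening: 0.291
grip_force: 30.0
t: 57.32
eef_pos: [626.8, -95.3, 326.5]
tcp_rot: [-3.141, 0.0, 1.638]
ft_force: [0.2, -0.3, -3.0]
opening: 0.287
grip_force: 30.0
t: 57.57
eef_pos: [626.9, -95.3, 325.3]
tcp_rot: [3.14, 0.001, 1.638]
ft_force: [-0.2, 0.1, 4.1]
opening: 0.286
grip_force: 30.0
```

```bash
python3 -m crank '[[0,0,1,0,27.4],[0,0,1,0,27.7],[-6,0,0,0,27.8],[-12,0,0,0,27.8],[-18,0,0,0,27.8],[-24,0,1,0,27.8],[-28,0,2,0,27.8],[-28,0,2,0,27.8]]'; python3 tr.py s28.png
```

```text
t: 58.23
eef_pos: [628.8, -124.7, 322.6]
tcp_rot: [3.141, 0.001, 1.637]
ft_force: [-0.6, -2.1, 3.9]
opening: 0.295
grip_force: 5.5
[ 628.74959298 -124.37941859  322.60358132] (0.605, 124, -3) [277.82162253 178.82948168] [278.06226739 222.81134632]
170 ..............ww.ww..wwwww......ww..kkkkkk...ww..kkkkkkk.......RR.kkk.RR...wwwwww.w.www...
174 ...w....w.ww......w.................kkkkkk.......kkkkkkk...................wwwwwwwwwwwwww.
178 www.wwwwwwwwwwwwwwwwww...w...........kkkkkkkkkkkkkkkkkk..w........R...R...wwwwwwwwwwwwwwww
182 wwwwww.w.wwwwwww.wwwwwwwwwwwwwwwwwww.kkkkkkkkkkkkkkkkkk................wwwwwwwwwww..ww.www
186 ............ww.wwwwwwwwwwwwwwwwwwwww...kkkkkkkkkkkkkkk...........wwwwww................www
190 ...........wwwwwwwwwwww.........................k.....................................w..w
194 .........ww...........w............RRRRRR..kk..RRRRRRRRR..................................
198 .ww.....ww............w.........RRRRRRRRRRRRRRRRRRRRRRRR..................................
202 ..........................w.w...RRRRRRRRRRRRRRRRRRRRRRRR................................
[... 273 characters left out ...]
...........www
218 ..........................kk................RR............................................
222 .............................................R...........kkkkkkkkkkk......................
226 ................................RRRRRR.......R....RRRR..kkkkkkkkkkkkkk....................
230 .....................................RRRRRRRRRRR........kkkkkkkkkkkkk.....................
234 ...........................................................kkkkkkkk.......................
238 ......................................................................................wwww
242 .....................................................................................ww...
[-15.5, -2.8, -22.4]
```

```bash
python3 -m crank '[[0,0,1,0,27.85],[0,0,1,0,27.9],[0,0,1,0,29],[0,0,1,0,35],[0,0,1,0,60],[0,0,1,0,60],[0,0,1,0,60],[0,0,-20,0,60],[0,0,-55,0,60],[0,0,-75,0,60]]'; python3 -m crank '[[0,-40,-20,0,60],[0,-80,-20,0,60],[0,-120,-20,0,60],[0,-160,-20,0,60],[0,-180,-20,0,60],[0,-180,-20,0,60],[0,-180,-20,0,60],[0,-180,-20,0,60]]'; python3 - <<'E'
from h import *
b=shot("scene","s29.png");t=shot("top","t29.png");print(env.state()["ft_force"])
h=cv2.cvtColor(b["img"],cv2.COLOR_BGR2HSV).astype(int);H,S,V=h[...,0],h[...,1],h[...,2]
for n,x,y,m in (("amber",644,199,(H<16)&(S>150)),("yellow",654,79,(H>=16)&(H<=30)&(S>140)),("blue",629,-207,(H>95)&(H<118)&(S>80)),("red",628,-125,((H<11)|(H>172))&(S>120)&(V>60))):
    q=np.array([w2px(b,[x+i,y+j,k]) for i in(-23,23) for j in(-23,23) for k in(195,287)]);lo=q.min(0).astype(int)-8;hi=q.max(0).astype(int)+9
    print(n,"expect",q.min(0).round(),q.max(0).round(),"shoulder/bot rows:",[ (v,int(np.where(m[v,lo[0]:hi[0]])[0].min()+lo[0]),int(np.where(m[v,lo[0]:hi[0]])[0].max()+lo[0])) for v in range(lo[1],hi[1],5) if m[v,lo[0]:hi[0]].sum()>3])
# red buttons
m=((H<6)|(H>174))&(S>150)&(V>90)
for k in ([698,-142,90],[721,157,90]):
    c=w2px(b,k).astype(int);print("button px",m[c[1]-12:c[1]+12,c[0]-6:c[0]+18].sum())
b0=load("s20.png");d=cv2.absdiff(cv2.cvtColor(b["img"],6),cv2.cvtColor(b0["img"],6));w=w2px(b,[633,-43,240]).astype(int);print("white diff",d[w[1]-15:w[1]+12,w[0]-25:w[0]+22].mean())
E
```

```text
t: 59.12
eef_pos: [628.9, -123.2, 400.4]
tcp_rot: [3.14, 0.001, 1.638]
ft_force: [0.3, -0.4, 1.0]
opening: 0.63
grip_force: 0.0
t: 59.78
eef_pos: [449.7, -135.5, 417.8]
tcp_rot: [3.141, 0.0, 1.638]
ft_force: [1.1, -0.3, -0.5]
opening: 0.633
grip_force: 0.0
[-0.46344541  0.54013407 -0.43620057]
amber expect [344. 144.] [370. 183.] shoulder/bot rows: [(150, 337, 366), (155, 336, 366), (160, 336, 361), (175, 366, 378), (180, 350, 378), (185, 349, 378), (190, 347, 378)]
yellow expect [323. 159.] [349. 202.] shoulder/bot rows: [(166, 328, 349), (171, 328, 348), (176, 337, 343), (191, 326, 347), (196, 327, 343)]
blue expect [238. 199.] [269. 249.] shoulder/bot rows: [(211, 239, 259), (216, 236, 260), (221, 237, 257), (226, 248, 251)]
red expect [263. 185.] [291. 233.] shoulder/bot rows: [(197, 263, 287), (202, 263, 287), (207, 269, 281), (227, 264, 283), (232, 274, 277)]
button px 2
button px 0
white diff 20.505910165484632
```

```bash
python3 - <<'E'
from h import *
b=load("s29.png");b0=load("s20.png");b3=load("s3.png")
def L(b,v,u0,u1,th=120):
    r=cv2.cvtColor(b["img"],6)[v,u0:u1].astype(float);i=np.argmax(r<th);return u0+i
for v in (184,190,196,202): print("white",v,cv2.cvtColor(b["img"],6)[v,278:318:2].tolist(),"\n  was",cv2.cvtColor(b0["img"],6)[v,278:318:2].tolist())
for v in (158,164,170): print("amber",v,cv2.cvtColor(b["img"],6)[v,336:384:3].tolist(),"\n  was",cv2.cvtColor(b0["img"],6)[v,336:384:3].tolist())
# redness peaks at the two buttons, in s3 at px (200+268/2.7,150+291/2.3),(200+464/2.7,150+174/2.3)
for (u,v) in ((299,276),(372,225)):
    for q in (b3,b0,b):
        g=q["img"][v-4:v+5,u-4:u+5].astype(int);print("button",(g[...,2]-g[...,1]).max(),end=" ")
E
```

```text
white 184 [27, 77, 137, 143, 123, 103, 106, 110, 108, 103, 113, 119, 123, 130, 124, 108, 104, 134, 144, 143] 
  was [149, 149, 148, 147, 127, 106, 108, 113, 111, 108, 118, 123, 128, 133, 125, 110, 106, 137, 147, 148]
white 190 [50, 75, 129, 139, 119, 94, 97, 99, 99, 100, 99, 94, 90, 91, 91, 88, 98, 134, 143, 143] 
  was [144, 145, 145, 144, 123, 96, 98, 102, 104, 103, 102, 96, 93, 94, 93, 91, 101, 138, 147, 149]
white 196 [63, 64, 70, 72, 63, 59, 60, 61, 62, 71, 91, 83, 63, 55, 55, 56, 90, 138, 138, 120] 
  was [145, 145, 145, 145, 114, 67, 64, 64, 64, 72, 93, 85, 65, 57, 58, 59, 92, 141, 143, 124]
white 202 [59, 51, 49, 49, 51, 59, 60, 60, 60, 68, 91, 77, 57, 57, 54, 58, 99, 140, 135, 112] 
  was [146, 145, 146, 144, 113, 68, 63, 62, 62, 71, 93, 80, 59, 58, 57, 60, 102, 144, 139, 115]
amber 158 [47, 44, 45, 108, 63, 45, 41, 40, 36, 37, 55, 136, 143, 144, 124, 49] 
  was [49, 45, 46, 111, 65, 47, 42, 41, 38, 39, 57, 140, 147, 147, 128, 50]
amber 164 [62, 54, 70, 94, 101, 91, 91, 66, 72, 84, 93, 142, 145, 144, 143, 144] 
  was [63, 57, 73, 97, 104, 94, 94, 68, 74, 86, 96, 145, 148, 147, 147, 148]
amber 170 [75, 80, 82, 71, 77, 90, 91, 54, 81, 83, 85, 120, 135, 141, 143, 143] 
  was [78, 82, 85, 74, 79, 94, 94, 57, 83, 85, 88, 124, 139, 146, 146, 147]
button 63 button 67 button 65 button 52 button 53 button 52
```

Everything that was placed earlier is unmoved and upright, both buttons are still out, and the arm is clear, so I'm handing in.

```bash
python3 -c "
from cell import env
print(env.job_done())"
```

```text
the job is handed in; nothing more can be done
None
```

Handed in at about 60 s, no verdict returned: both shelves were raised with their red lock buttons out, and the five bottles present (amber, yellow, white, blue, red; I saw no green) stood upright on them in my last camera checks, which I made numerically once the 14 viewed pictures were used up; the glass and tin were not approached.

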